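# Rack up and charge the battery sticks after the bottle-car lesson

### The arm

A 7-joint arm with a two-finger parallel gripper is mounted at the origin on the work surface. World frame = base frame: x ahead of the robot, y to its left, z up, the work surface at z = 0. Lengths are in m, angles in rad, forces in N, time in s.
With the tool pointing down it reaches from about 0.425 to 0.875 m from the base axis. Payload 8.4 kg.
Tool frame: the origin (TCP) lies on the centre line of the jaws, within the pads' length; the fingertips stand 25 mm ahead of it and the grasp point (between the pads) lies 6 mm ahead of it (arm.finger_overhang is the distance from the TCP to the fingertips, in m); x points along the fingers, z is the direction in which the jaws open and shut, and the axes are right-handed (so a half turn about x gives the same grasp; the last joint's range is limited). The gripper opens to 85 mm and grips with 20 to 120 N. Pads are 22 mm wide; open, the fingers measure 114 mm over their backs; the gripper's body (76 mm by 85 mm) begins 54 mm behind the grasp point. The pads swing forward as they close: fully open they stand 13 mm farther back than shut.
Start: joints at [-1.258, 0.333, 0.04, 1.465, -0.013, 1.343, -0.059], TCP at [0.26, 0.596, 0.256] pointing down, gripper open.
Joint ranges: [-2.58, 2.58], [-0.38, 2.09], [-1.3, 1.39], [0.25, 2.4], [-1.5, 4.64], [0.08, 2.09], [-2.65, 2.65]. Speed limits (rad/s): [2.22, 2.22, 2.79, 2.79, 3.14, 3.14, 3.14].

### API

Orientations are given as a unit quaternion [x, y, z, w].
In Python, from rig import arm gives the robot as it stands. The module is installed in compiled form; this text tells all that it offers.
- The arm moves only by the tool apply_moves, never from a script. Its argument "motion" is a list of rows, each an object of numbers: "tx", "ty", "tz": the shift along the world's x, y, z scaled (see below); "roll": the turn about the world's z scaled (see below). In form: [{"tx": .., "ty": .., "tz": .., "roll": ..}, ...]. A call has 1 to 20 rows; each row shifts and turns the pose as measured when the row begins; what a row does not reach is not made up. The controller multiplies each number of a shift by 0.75 m and each number of a turn by 0.12 rad. A row lasts 1/12 s, in which the tool goes at most 41.7 mm and 7.16 degrees, less where a joint would pass 70% of its speed; a pose out of reach is approached as far as the arm can. A call with a number of a shift or a turn outside -1 to 1 is refused whole. A call with a gripper value outside its range is refused whole. "grip" is the closure, from -1 (fully open) to 1 (shut), set as the call begins (left out, the last holds). The fingers move at their own pace and stop on an object; "newtons" is the grip in N (left out, the last holds). Time passes only in rows, so rows that do not move let the fingers close. It gives the time, the measured TCP pose, the force and the opening at its end, in the units of the state.
- arm.state(): the state, without advancing time (a new reading comes with each control period).
- arm.capture(name): name is "scene" or "side" or "wrist"; returns a dict with "img" (480x640x3 uint8, blue, green, red), "mtx" (3x3 intrinsics, pixels), "rvec" (rotation vector, rad) and "tvec" (3), from world to camera coordinates, as OpenCV has them. Camera axes: x right, y down, z forward; pixel columns grow to the right and rows downward; lengths in m; the calibration is good to about 2 mm. A picture is of the moment at which its call begins. There is no depth.
- arm.hand_in(): hands the job in, once; it reports no verdict.
The state is a dict: "time_s": time; "q": joint angles; "qd": joint speeds; "joint_torque": joint torques, N m; "tool_pos": TCP position; "tool_rot": TCP orientation; "force": force on the tool from outside, world axes, zero at the start; "wrist_torque": the same for the moment, N m; "opening": opening from 0.0 (shut) to 1.0 (fully open).
Only numpy, scipy, OpenCV 4.12 (cv2) and the standard library are available. Lean on these libraries where they do the work, as an engineer would, in place of code of your own. Each camera call takes 0.05 s, during which the arm holds its last target. There are 200 camera calls.

### The job

Put the class's battery sticks away: press each stick with a green tag straight down into a bay of the blue charging rack until it snaps past its orange clips and lies fully home on the pad, then stop pushing, and lay each stick with a red tag, also the one left in the rack, flat on the floor of the yellow repair tray. When every stick is sorted, and not before, push the rack's power lever all the way over towards the bays to switch it on. Do not lean on a stick that is already home (80 N is too much), and leave the other things on the desk where they are.

Things in the scene. Friction and masses are not known exactly. Their poses are not given: they have to be found in the camera images.
- green1: battery stick with a green tag, 140 mm long, 80 to 180 g: a white block 50 mm long, 38 x 38 mm, the green tag wrapped round it, and from each end of it a black round barrel 30 mm in diameter, 45 mm long. Origin at its centre (19 mm above what it lies on), x along its length; the ends are alike, any side of the block may be down. Grip it across the block. May be absent
- green2: battery stick with a green tag, 140 mm long, 80 to 180 g: a white block 50 mm long, 38 x 38 mm, the green tag wrapped round it, and from each end of it a black round barrel 30 mm in diameter, 45 mm long. Origin at its centre (19 mm above what it lies on), x along its length; the ends are alike, any side of the block may be down. Grip it across the block. May be absent
- green3: battery stick with a green tag, 140 mm long, 80 to 180 g: a white block 50 mm long, 38 x 38 mm, the green tag wrapped round it, and from each end of it a black round barrel 30 mm in diameter, 45 mm long. Origin at its centre (19 mm above what it lies on), x along its length; the ends are alike, any side of the block may be down. Grip it across the block. May be absent
- red1: battery stick with a red tag, 140 mm long, 80 to 180 g: a white block 50 mm long, 38 x 38 mm, the red tag wrapped round it, and from each end of it a black round barrel 30 mm in diameter, 45 mm long. Origin at its centre (19 mm above what it lies on), x along its length; the ends are alike, any side of the block may be down. Grip it across the block. May be absent
- red2: battery stick with a red tag, 140 mm long, 80 to 180 g: a white block 50 mm long, 38 x 38 mm, the red tag wrapped round it, and from each end of it a black round barrel 30 mm in diameter, 45 mm long. Origin at its centre (19 mm above what it lies on), x along its length; the ends are alike, any side of the block may be down. Grip it across the block. May be absent
- red3: battery stick with a red tag, 140 mm long, 80 to 180 g: a white block 50 mm long, 38 x 38 mm, the red tag wrapped round it, and from each end of it a black round barrel 30 mm in diameter, 45 mm long. Origin at its centre (19 mm above what it lies on), x along its length; the ends are alike, any side of the block may be down. Grip it across the block. Always there: it starts snapped home in bay 2; pulled straight up it comes out of the clips
- bay1 (a point): charging bay 1 (all alike): the point where a stick's centre is when fully home, 39 mm above the table; x along the stick (either way round), z up. A bay has two orange clips, centred 44 mm to either side along x, each 20 mm long: two sprung jaws with round noses of 4 mm radius, 10 mm above this point and 24 mm apart in the clear. Between the clips fingers have room down to the base plate, 29 mm below
- bay2 (a point): charging bay 2 (all alike): the point where a stick's centre is when fully home, 39 mm above the table; x along the stick (either way round), z up. Snap: a stick laid on the clips stops about 20 mm too high; a push straight down of 8 to 14 N, most at 10 to 17 mm above home, spreads the jaws; from 4 mm above home they pull it down by themselves
- bay3 (a point): charging bay 3 (all alike): the point where a stick's centre is when fully home, 39 mm above the table; x along the stick (either way round), z up. Bays are 85 mm apart along y. Home, the block lies on a grey pad 48 x 30 mm, 19 mm below this point, its barrels held down by the clips
- rack: blue charging rack, fixed: base plate 156 mm (x) by 240 mm (y), 10 mm thick, with three parallel bays side by side along y, and a tongue 90 mm wide reaching 203 mm out to -x with the power lever. Origin on the table under the middle of bay 2; z up
- power (a joint): the rack's power lever, rad: about 0 = off, leaning away from the bays (rack's -x); 1.0 = fully on, leaning towards the bays (+x). Stays where left; 1 to 2 N at the tip moves it. Pivot 150 mm to the -x side of the rack's origin, at y = 0, 32 mm above the table; lever 65 mm long
- power_tip (a point): centre of the red ball (26 mm across) at the tip of the power lever, about 89 mm above the table when off or on
- tray_in (a point): centre of the inner floor of the yellow repair tray, a fixed open tray 200 mm (x) by 240 mm (y) outside, 30 mm high, walls and floor 5 mm thick; axes along its sides, z up
- tape: bystander, to be left alone: a tan roll of tape 96 mm across, 48 mm high, standing flat among the sticks; origin at the centre of its underside
- bottle: bystander, to be left alone: a clear drinks bottle with a red label, 220 mm high, 68 mm across; origin at the centre of its underside
- cup: bystander, to be left alone: a green plastic cup, 85 mm high, 76 mm across the rim; origin at the centre of its underside
- glue: bystander, to be left alone: a white glue bottle with an orange cap, 110 mm high, 44 mm across; origin at the centre of its underside
- eraser: bystander, to be left alone: a blue eraser 60 x 25 x 20 mm; origin at the centre of its underside
- jar: bystander, to be left alone: a clear jar with a brass lid, 90 mm high, 66 mm across; origin at the centre of its underside
Mind the look-alikes: they are no part of the job. What is shaped like the red2 but pink is not meant.

How it is judged:
By the outcome, as a careful person would: the job done as asked, in the order asked, and still so for the second after the job is handed in, with the robot touching nothing.
Of green1, green2, green3, red1, red2 only 4 to 5 are there at a start; the rules pass over those that are not, and their reading is None.
At some moment in a run one of red1, red2 may be knocked a few centimetres aside while the robot is not near it.
Once in a run the grip may slacken for a moment while it holds something.
It also fails if it takes over 210 s, if anything falls off the work surface, if the arm or the gripper's body presses on something with over 40 N, if the wrist force passes 120 N, or if a joint passes its speed limit or range.

## Working session

There is one attempt and no reset: what is moved stays moved. The work goes in short steps, Python scripts to look and compute and a tool call to move; the robot and the scene stay as the last step left them, time stands still between calls to the robot, and variables do not carry over. Pictures are saved under pics/ and viewed, about 12 in all and at most 16, crops included, and the job is handed in when it is done.

Besides the shell and the picture viewer there is one more tool, called as name(argument=value, ...), one argument or row to a line, values as JSON. apply_moves: Moves the arm, as the interface text tells. Shifts and turns lie within -1 to 1; 1 stands for 0.75 m of shift or 0.12 rad of turn. Its arguments: {"type":"object","properties":{"motion":{"type":"array"},"grip":{"type":"number"},"newtons":{"type":"number"}},"required":["motion"]}

```bash
mkdir -p pics; python3 - <<'E'
from rig import arm
import cv2,numpy as np
for n in("scene","side","wrist"):
    c=arm.capture(n);cv2.imwrite(f"pics/{n}0.png",c["img"]);np.savez(f"{n}0.npz",**c)
    R=cv2.Rodrigues(c["rvec"])[0];print(n,(-R.T@c["tvec"].ravel()).round(3),R[2].round(2),c["mtx"][0,0])
s=arm.state();print(s["time_s"],s["tool_pos"],s["tool_rot"],s["force"],s["opening"],arm.finger_overhang)
E
```

```text
scene [1.06  0.659 0.937] [-0.41 -0.55 -0.72] 527.0484350890388
side [ 0.449 -0.906  0.76 ] [ 0.11  0.8  -0.58] 457.4258356295927
wrist [0.183 0.63  0.372] [ 0.3  -0.13 -0.95] 383.7475588263297
0.15 [0.26005071 0.59533804 0.25563481] [-0.38747107  0.59204124  0.38693049  0.59130208] [0.99894661 0.71335604 0.06536391] 1.0014763579740853 0.025
```

View pics/scene0.png

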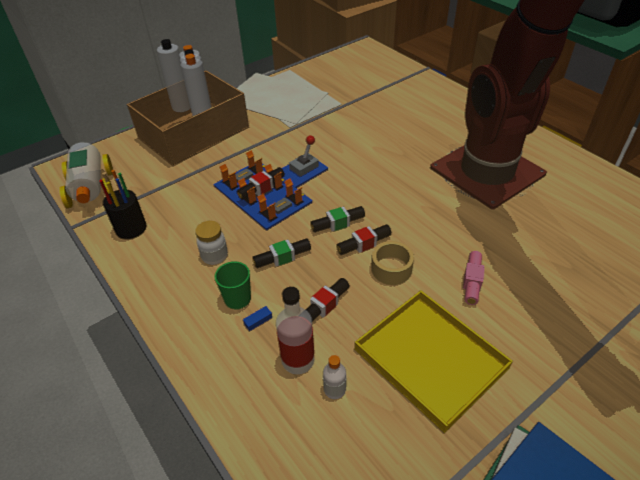

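View pics/side0.png

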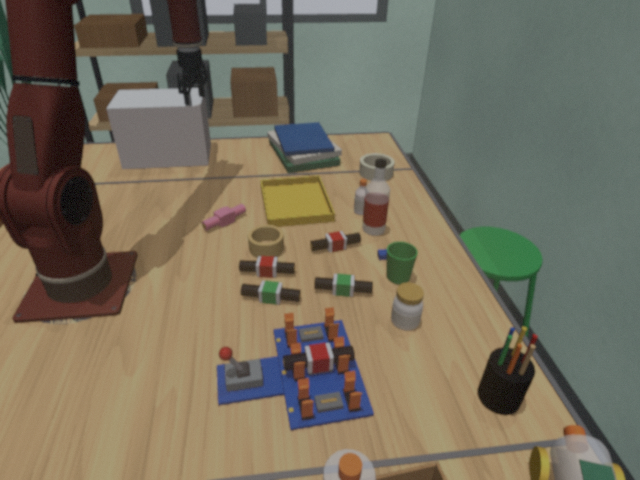

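The scene shows 2 green sticks (tags at scene px ~338,218 and 281,252), 2 loose red ones (365,238 and 323,300) and red3 in the middle bay (261,181). The tray is at (433,357), the lever ball at (310,140), and a pink look-alike at (474,276). The side view agrees: greens at (270,292) and (344,285), reds at (267,266) and (337,240), rack at (320,370).

```bash
cat > h.py <<'E'
import cv2,numpy as np
from scipy.spatial.transform import Rotation as Ro
def cap(n,name=None):
    from rig import arm
    c=arm.capture(n)
    if name: cv2.imwrite(f"pics/{name}.png",c["img"])
    return c
def ray(c,p):
    R=cv2.Rodrigues(c["rvec"])[0];t=np.asarray(c["tvec"]).ravel()
    d=np.linalg.inv(c["mtx"])@np.array([p[0],p[1],1.]);return -R.T@t,R.T@d
def onz(c,p,z):
    o,d=ray(c,p);return o+d*(z-o[2])/d[2]
def tri(c1,p1,c2,p2):
    o1,d1=ray(c1,p1);o2,d2=ray(c2,p2)
    s=np.linalg.lstsq(np.c_[d1,-d2],o2-o1,rcond=None)[0]
    a=o1+d1*s[0];b=o2+d2*s[1];return (a+b)/2,np.linalg.norm(a-b)
def proj(c,P): return cv2.projectPoints(np.float64(P).reshape(-1,3),c["rvec"],c["tvec"],c["mtx"],None)[0].reshape(-1,2)
def mask(img,col):
    h,s,v=[x.astype(int) for x in cv2.split(cv2.cvtColor(img,cv2.COLOR_BGR2HSV))]
    return {"green":(h>50)&(h<85)&(s>120)&(v>40),"red":((h<5)|(h>174))&(s>170)&(v>60),
     "blue":(h>105)&(h<128)&(s>130)&(v>40),"yellow":(h>22)&(h<34)&(s>200)&(v>60),
     "orange":(h>6)&(h<16)&(s>185)&(v>80),"dark":(v<55),"white":(s<70)&(v>95)}[col].astype(np.uint8)*255
def blobs(m,amin=40):
    n,l,st,ce=cv2.connectedComponentsWithStats(m)
    return [(ce[i].round(1),int(st[i,4]),st[i,:4].tolist()) for i in range(1,n) if st[i,4]>=amin]
def tool(s=None):
    from rig import arm
    s=s or arm.state();R=Ro.from_quat(s["tool_rot"]).as_matrix()
    return s["tool_pos"],np.degrees(np.arctan2(R[1,2],R[0,2])),R
E
python3 - <<'E'
from h import *
C={n:dict(np.load(f"{n}0.npz")) for n in("scene","side","wrist")}
for n in("scene","side"):
    for col in("green","red","yellow","blue"):
        for b in blobs(mask(C[n]["img"],col),60): print(n,col,b)
    for col,z in(("yellow",.03),("blue",.01)):
        m=mask(C[n]["img"],col);k=max(blobs(m),key=lambda b:b[1]);x,y,w,hh=k[2]
        ys,xs=np.nonzero(m[y:y+hh,x:x+w]);P=np.array([onz(C[n],(a+x,b+y),z)[:2] for a,b in zip(xs,ys)],np.float32)
        print(n,col,cv2.minAreaRect(P))
p,y,R=tool();print(y,R.round(2))
S,D=C["scene"],C["side"]
for nm,a,b in [("gA",(338,218),(270,292)),("gB",(281,252),(344,285)),("rA",(365,238),(267,266)),("rB",(323,300),(337,240)),("r3",(261,181),(320,357)),("ball",(310,140),(226,353))]:
    print(nm,tri(S,a,D,b))
E
```

```text
scene green (array([255. ,  14.3]), 941, [236, 0, 40, 47])
scene green (array([506.8,   2.8]), 149, [491, 0, 27, 9])
scene green (array([19.5, 96. ]), 4621, [0, 2, 60, 153])
scene green (array([606.8,  32.9]), 1472, [568, 14, 72, 38])
scene green (array([ 77.6, 158.5]), 203, [70, 150, 16, 17])
scene green (array([339.2, 217.8]), 236, [330, 207, 17, 23])
scene green (array([282.7, 251.7]), 279, [273, 240, 19, 25])
scene green (array([233.8, 283.6]), 1286, [215, 262, 35, 47])
scene red (array([262.4, 181.2]), 198, [252, 172, 19, 21])
scene red (array([364.4, 233.9]), 143, [356, 227, 18, 15])
scene red (array([324.2, 296.2]), 204, [314, 288, 22, 19])
scene red (array([294.8, 354.3]), 436, [280, 337, 33, 30])
scene yellow (array([106.6, 163.6]), 93, [103, 154, 9, 21])
scene yellow (array([110. , 190.5]), 103, [103, 178, 16, 28])
scene yellow (array([ 64. , 196.2]), 108, [60, 186, 10, 22])
scene yellow (array([433.1, 359. ]), 11107, [355, 291, 157, 142])
scene blue (array([301.9, 174.7]), 401, [282, 162, 45, 29])
scene blue (array([121.8, 191.7]), 66, [116, 179, 12, 24])
scene blue (array
[... 175 characters left out ...]
array([547.9, 460.2]), 3549, [492, 423, 122, 57])
scene yellow ((0.5663166642189026, 0.33140504360198975), (0.20978038012981415, 0.24266311526298523), 3.324471950531006)
scene blue ((0.5418986678123474, 0.5860455632209778), (0.09892909228801727, 0.20314183831214905), 51.559513092041016)
side green (array([505.6, 254.2]), 2802, [462, 228, 80, 77])
side red (array([266.2, 261. ]), 74, [262, 257, 10, 10])
side red (array([319.2, 352.2]), 116, [312, 345, 16, 16])
side blue (array([295.3, 132.3]), 152, [280, 125, 35, 18])
side blue (array([301.2, 389.1]), 2966, [220, 330, 152, 98])Traceback (most recent call last):
  File "<stdin>", line 7, in <module>
ValueError: max() iterable argument is empty
```

```bash
python3 - <<'E'
from h import *
C={n:dict(np.load(f"{n}0.npz")) for n in("scene","side","wrist")}
S,D=C["scene"],C["side"]
p,y,R=tool();print(y,R.round(2).tolist())
for nm,a,b in [("gA",(338,218),(270,292)),("gB",(281,252),(344,285)),("rA",(365,238),(267,266)),("rB",(323,300),(337,240)),("r3",(261,181),(320,357)),("ball",(310,140),(226,353))]:
    print(nm,tri(S,a,D,b)[0].round(3),round(tri(S,a,D,b)[1],4))
# stick axes from hand-picked barrel ends in the side view
for nm,a,b in [("gA",(242,290),(300,296)),("gB",(316,283),(372,289)),("rA",(241,266),(294,268)),("rB",(312,246),(360,238)),("r3",(286,360),(353,354))]:
    z=.019 if nm!="r3" else .039
    A,B=onz(D,a,z),onz(D,b,z);print(nm,((A+B)/2).round(3),np.linalg.norm(A-B).round(3),np.degrees(np.arctan2(*(B-A)[1::-1])).round(1))
for nm,p in [("bottle",(375,232)),("cup",(399,280)),("jar",(407,324)),("tape",(266,252)),("glue",(362,212)),("eraser",(382,255))]: print(nm,onz(D,p,0).round(3)[:2])
for p in [(275,323),(345,321),(370,413),(293,424),(218,364),(218,401)]: print("rack",onz(D,p,.01).round(3)[:2])
for p in [(262,179),(326,177),(333,220),(267,223)]: print("tray",onz(D,p,.03).round(3)[:2])
sy=C["wrist"]; print(proj(sy,[arm for arm in [[.566,.331,.005]]]))
E
```

```text
66.40293926410345 [[-0.0, -0.92, 0.4], [-0.0, 0.4, 0.92], [-1.0, -0.0, -0.0]]
gA [ 0.458 -0.096  0.019] 0.0005
gB [ 0.637 -0.09   0.019] 0.0013
rA [0.454 0.002 0.021] 0.0034
rB [0.65  0.089 0.024] 0.0022
r3 [ 0.544 -0.318  0.042] 0.0052
ball [ 0.368 -0.329  0.089] 0.0002
gA [ 0.46  -0.099  0.019] 0.14 -14.8
gB [ 0.637 -0.094  0.019] 0.136 -15.4
rA [ 0.457 -0.002  0.019] 0.135 -9.6
rB [0.648 0.086 0.019] 0.139 9.4
r3 [ 0.547 -0.317  0.039] 0.134 -0.1
bottle [0.773 0.147]
cup [ 0.784 -0.066]
jar [ 0.761 -0.215]
tape [0.456 0.086]
glue [0.758 0.257]
eraser [0.767 0.039]
rack [ 0.465 -0.188]
rack [ 0.621 -0.2  ]
rack [ 0.624 -0.432]
rack [ 0.482 -0.437]
rack [ 0.344 -0.288]
rack [ 0.347 -0.374]
tray [0.459 0.444]
tray [0.672 0.437]
tray [0.654 0.178]
tray [0.464 0.182]
[[223.30598524 487.94600469]]
```

apply_moves(
  motion=[
    {"tx": 0.03, "ty": -0.04, "tz": -0.003, "roll": 0.28},
    {"tx": 0.03, "ty": -0.04, "tz": -0.003, "roll": 0.28},
    {"tx": 0.03, "ty": -0.04, "tz": -0.003, "roll": 0.28},
    {"tx": 0.03, "ty": -0.04, "tz": -0.003, "roll": 0.28},
    {"tx": 0.03, "ty": -0.04, "tz": -0.003, "roll": 0.28},
    {"tx": 0.03, "ty": -0.04, "tz": -0.003, "roll": 0.28},
    {"tx": 0.03, "ty": -0.04, "tz": -0.003, "roll": 0.28},
    {"tx": 0.03, "ty": -0.04, "tz": -0.003, "roll": 0.28},
    {"tx": 0.03, "ty": -0.04, "tz": -0.003, "roll": 0.28},
    {"tx": 0.03, "ty": -0.04, "tz": -0.003, "roll": 0.28},
    {"tx": 0.03, "ty": -0.04, "tz": -0.003, "roll": 0.28},
    {"tx": 0.03, "ty": -0.04, "tz": -0.003, "roll": 0.28},
    {"tx": 0.03, "ty": -0.04, "tz": -0.003, "roll": 0.28},
    {"tx": 0.03, "ty": -0.04, "tz": -0.003, "roll": 0.28},
    {"tx": 0.03, "ty": -0.04, "tz": -0.003, "roll": 0.28},
    {"tx": 0.03, "ty": -0.04, "tz": -0.003, "roll": 0.28},
    {"tx": 0.03, "ty": -0.04, "tz": -0.003, "roll": 0.28},
  ],
  grip=-1,
  newtons=60,
)

```text
time_s: 1.57
tool_pos: [0.6439, 0.0659, 0.212]
tool_rot: [-0.548, 0.448, 0.55, 0.443]
force: [0.1, -0.1, 0.8]
opening: 1.0
```

```bash
python3 - <<'E'
from h import *
c=cap("wrist","w1");np.savez("w1.npz",**c);p,y,R=tool();print(p,y)
E
```

```text
[0.64689705 0.05669151 0.21128059] 101.51180601763741
```

View pics/w1.png

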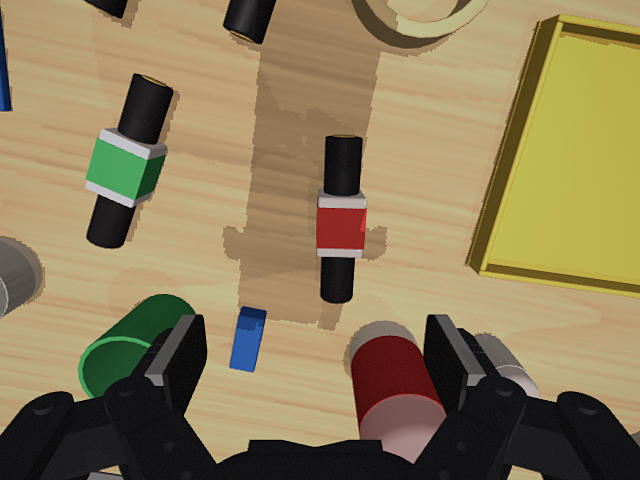

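Wrist view: red2 stick with tag at (341,226), nearly vertical in the picture. The green stick is at (126,166), the tray wall edge at (475,270), and the bottle and cup lie lower, beside the fingers.

```bash
cat >> h.py <<'E'
def stick(c,col,near=None,z=.019,r=.05):
    """centre, yaw (deg), span of sticks with the tag colour; barrels cast on the axis height"""
    out=[];dm=mask(c["img"],"dark")
    for b in blobs(mask(c["img"],col),150):
        T=onz(c,b[0],z+.012)
        if near is not None and np.hypot(*(T[:2]-near))>r: continue
        ys,xs=np.nonzero(dm);m=np.hypot(xs-b[0][0],ys-b[0][1])<200;P=np.c_[xs[m],ys[m]][::3]
        o,_=ray(c,(0,0));Ri=cv2.Rodrigues(c["rvec"])[0].T@np.linalg.inv(c["mtx"])
        d=np.c_[P,np.ones(len(P))]@Ri.T;W=(o+d*((z-o[2])/d[:,2])[:,None])[:,:2]
        rel=W-T[:2];rel=rel[(np.hypot(*rel.T)<.078)&(np.hypot(*rel.T)>.026)]
        if len(rel)<30: out.append((T.round(4),None));continue
        for _ in range(3):
            a=np.linalg.eigh(rel.T@rel)[1][:,1];n=np.array([-a[1],a[0]])
            k=abs(rel@n-np.median(rel@n))<.02;rel=rel[k]
        s=rel@a;A=rel[s>0].mean(0);B=rel[s<0].mean(0);a=A-B
        yaw=np.degrees(np.arctan2(a[1],a[0]));yaw=(yaw+90)%180-90
        u=a/np.linalg.norm(a);q=rel@u
        cen=T[:2]+(A+B)/2;out.append((T.round(4),cen.round(4),round(yaw,1),(np.percentile(q,99)-np.percentile(q,1)).round(3)))
    return out
E
python3 - <<'E'
from h import *
c=dict(np.load("w1.npz"))
for col in("red","green"):
    for o in stick(c,col): print(col,o)
from rig import arm; print(tool()[:2])
E
```

```text
red (array([0.6471, 0.0883, 0.031 ]), array([0.6482, 0.0882]), np.float64(10.1), np.float64(0.143))
red (array([0.7747, 0.1638, 0.031 ]), array([nan, nan]), np.float64(nan), np.float64(nan))
green (array([ 0.6363, -0.0873,  0.031 ]), array([ 0.6378, -0.0904]), np.float64(-13.4), np.float64(0.143))
green (array([ 0.792 , -0.0753,  0.031 ]), array([nan, nan]), np.float64(nan), np.float64(nan))
(array([0.64689705, 0.05669151, 0.21128059]), np.float64(101.51180601763741))h.py:44: RuntimeWarning: Mean of empty slice.
  s=rel@a;A=rel[s>0].mean(0);B=rel[s<0].mean(0);a=A-B
  ret = um.true_divide(
```

apply_moves(
  motion=[
    {"tx": 0.001, "ty": 0.02, "tz": 0, "roll": -0.22},
    {"tx": 0, "ty": 0.02, "tz": 0, "roll": 0},
    {"tx": 0, "ty": 0, "tz": -0.03},
    {"tx": 0, "ty": 0, "tz": -0.03},
    {"tx": 0, "ty": 0, "tz": -0.03},
    {"tx": 0, "ty": 0, "tz": -0.03},
    {"tx": 0, "ty": 0, "tz": -0.03},
    {"tx": 0, "ty": 0, "tz": -0.02},
    {"tx": 0, "ty": 0, "tz": 0},
    {"tx": 0, "ty": 0, "tz": 0},
  ],
)

```text
validation failed for argument at $.mo...
```

apply_moves(
  motion=[
    {"tx": 0.001, "ty": 0.02, "tz": 0.0, "roll": -0.22},
    {"tx": 0.0, "ty": 0.02, "tz": 0.0, "roll": 0.0},
    {"tx": 0.0, "ty": 0.0, "tz": -0.03, "roll": 0.0},
    {"tx": 0.0, "ty": 0.0, "tz": -0.03, "roll": 0.0},
    {"tx": 0.0, "ty": 0.0, "tz": -0.03, "roll": 0.0},
    {"tx": 0.0, "ty": 0.0, "tz": -0.03, "roll": 0.0},
    {"tx": 0.0, "ty": 0.0, "tz": -0.03, "roll": 0.0},
    {"tx": 0.0, "ty": 0.0, "tz": -0.02, "roll": 0.0},
    {"tx": 0.0, "ty": 0.0, "tz": 0.0, "roll": 0.0},
    {"tx": 0.0, "ty": 0.0, "tz": 0.0, "roll": 0.0},
  ],
)

```text
time_s: 2.45
tool_pos: [0.6458, 0.0942, 0.0774]
tool_rot: [-0.543, 0.457, 0.543, 0.45]
force: [-0.2, 0.7, 0.9]
opening: 1.001
```

apply_moves(
  motion=[
    {"tx": 0.003, "ty": -0.006, "tz": -0.02, "roll": 0.0},
    {"tx": 0.0, "ty": 0.0, "tz": -0.02, "roll": 0.0},
    {"tx": 0.0, "ty": 0.0, "tz": -0.012, "roll": 0.0},
    {"tx": 0.0, "ty": 0.0, "tz": 0.0, "roll": 0.0},
  ],
)

```text
time_s: 2.78
tool_pos: [0.65, 0.0924, 0.0393]
tool_rot: [0.544, -0.454, -0.543, -0.45]
force: [-0.6, -0.1, 0.2]
opening: 0.998
```

apply_moves(
  motion=[
    {"tx": 0.0, "ty": 0.0, "tz": 0.0, "roll": 0.0},
    {"tx": 0.0, "ty": 0.0, "tz": 0.0, "roll": 0.0},
    {"tx": 0.0, "ty": 0.0, "tz": 0.0, "roll": 0.0},
    {"tx": 0.0, "ty": 0.0, "tz": 0.0, "roll": 0.0},
    {"tx": 0.0, "ty": 0.0, "tz": 0.0, "roll": 0.0},
    {"tx": 0.0, "ty": 0.0, "tz": 0.0, "roll": 0.0},
  ],
  grip=1,
  newtons=60,
)

```text
time_s: 3.28
tool_pos: [0.6523, 0.0921, 0.0427]
tool_rot: [0.545, -0.452, -0.542, -0.452]
force: [-0.4, -0.0, -1.1]
opening: 0.43
```

apply_moves(
  motion=[
    {"tx": 0.0, "ty": 0.0, "tz": 0.03, "roll": 0.0},
    {"tx": 0.0, "ty": 0.0, "tz": 0.05, "roll": 0.0},
    {"tx": 0.0, "ty": 0.0, "tz": 0.05, "roll": 0.0},
    {"tx": 0.0, "ty": 0.0, "tz": 0.03, "roll": 0.0},
    {"tx": -0.013, "ty": 0.044, "tz": 0.0, "roll": -0.16},
    {"tx": -0.013, "ty": 0.044, "tz": 0.0, "roll": -0.16},
    {"tx": -0.013, "ty": 0.044, "tz": 0.0, "roll": -0.16},
    {"tx": -0.013, "ty": 0.044, "tz": 0.0, "roll": -0.16},
    {"tx": -0.013, "ty": 0.044, "tz": 0.0, "roll": -0.16},
    {"tx": -0.013, "ty": 0.044, "tz": 0.0, "roll": -0.16},
    {"tx": -0.013, "ty": 0.044, "tz": 0.0, "roll": -0.16},
    {"tx": -0.013, "ty": 0.044, "tz": 0.0, "roll": -0.16},
    {"tx": -0.006, "ty": 0.025, "tz": 0.0, "roll": -0.1},
    {"tx": 0.0, "ty": 0.0, "tz": 0.0, "roll": 0.0},
    {"tx": 0.0, "ty": 0.0, "tz": 0.0, "roll": 0.0},
  ],
)

```text
time_s: 4.53
tool_pos: [0.5603, 0.3834, 0.1707]
tool_rot: [0.502, -0.499, -0.499, -0.499]
force: [0.9, -0.7, -1.2]
opening: 0.432
```

```bash
python3 - <<'E'
from h import *
c=cap("wrist","w2");np.savez("w2.npz",**c);p,y,R=tool();print(p,y)
print(blobs(mask(c["img"],"yellow"),300))
E
```

```text
[0.56011172 0.38350104 0.17067889] 90.19102546219085
[]
```

View pics/w2.png

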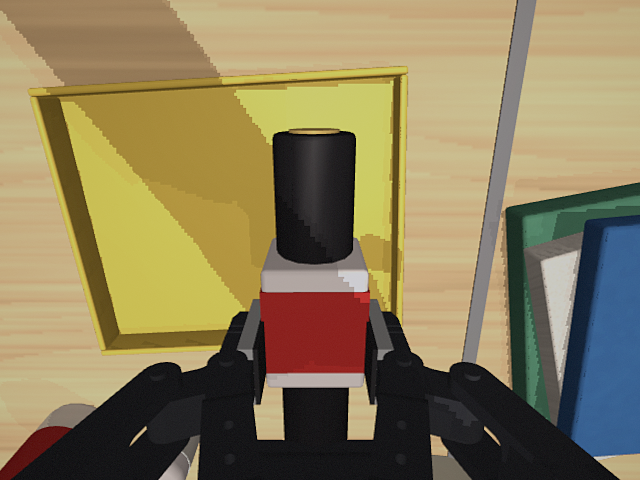

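The stick is held squarely. The tray rim corners show at (30,91), (408,68) and (103,354).

```bash
python3 - <<'E'
from h import *
c=dict(np.load("w2.npz"));A,B,D=[onz(c,p,.03) for p in((30,91),(408,68),(103,354))]
print(A,B,D,np.linalg.norm(A-B),np.linalg.norm(A-D),np.degrees(np.arctan2(*(B-A)[:2]))," ctr",(B+D)/2)
print(np.degrees(np.arctan2(B[0]-A[0],B[1]-A[1])),np.degrees(np.arctan2(*(D-A)[1::-1])))
# inner floor corners, z=.005: 
E
```

```text
[0.4673833 0.2042153 0.03     ] [0.45350186 0.44047073 0.03      ] [0.66254033 0.21548739 0.03      ] 0.23666288158042906 0.19548228210266017 -3.3626103922109016  ctr [0.55802109 0.32797906 0.03      ]
-3.3626103922109016 3.3056784593648323
```

apply_moves(
  motion=[
    {"tx": 0.0, "ty": 0.006, "tz": -0.02, "roll": 0.48},
    {"tx": 0.0, "ty": 0.0, "tz": -0.028, "roll": 0.0},
    {"tx": 0.0, "ty": 0.0, "tz": -0.028, "roll": 0.0},
    {"tx": 0.0, "ty": 0.0, "tz": -0.028, "roll": 0.0},
    {"tx": 0.0, "ty": 0.0, "tz": -0.028, "roll": 0.0},
    {"tx": 0.0, "ty": 0.0, "tz": -0.015, "roll": 0.0},
    {"tx": 0.0, "ty": 0.0, "tz": -0.006, "roll": 0.0},
    {"tx": 0.0, "ty": 0.0, "tz": -0.003, "roll": 0.0},
    {"tx": 0.0, "ty": 0.0, "tz": 0.0, "roll": 0.0},
  ],
)

```text
time_s: 5.33
tool_pos: [0.5678, 0.3748, 0.0527]
tool_rot: [0.516, -0.487, -0.509, -0.488]
force: [0.4, -0.7, -1.5]
opening: 0.432
```

apply_moves(
  motion=[
    {"tx": -0.004, "ty": 0.01, "tz": 0.0, "roll": 0.0},
    {"tx": -0.004, "ty": 0.007, "tz": -0.003, "roll": 0.0},
    {"tx": 0.0, "ty": 0.0, "tz": -0.003, "roll": 0.0},
    {"tx": 0.0, "ty": 0.0, "tz": 0.0, "roll": 0.0},
  ],
)

```text
time_s: 5.67
tool_pos: [0.5632, 0.3899, 0.052]
tool_rot: [0.516, -0.485, -0.509, -0.49]
force: [-0.3, -0.1, -0.7]
opening: 0.436
```

apply_moves(
  motion=[
    {"tx": 0.0, "ty": 0.0, "tz": -0.004, "roll": 0.0},
    {"tx": 0.0, "ty": 0.0, "tz": -0.004, "roll": 0.0},
    {"tx": 0.0, "ty": 0.0, "tz": -0.002, "roll": 0.0},
  ],
)

```text
time_s: 5.92
tool_pos: [0.5638, 0.3915, 0.0466]
tool_rot: [0.516, -0.483, -0.509, -0.491]
force: [-6.6, -4.1, 19.4]
opening: 0.431
```

apply_moves(
  motion=[
    {"tx": 0.0, "ty": 0.0, "tz": 0.0, "roll": 0.0},
    {"tx": 0.0, "ty": 0.0, "tz": 0.0, "roll": 0.0},
    {"tx": 0.0, "ty": 0.0, "tz": 0.0, "roll": 0.0},
  ],
  grip=-0.25,
)

```text
time_s: 6.17
tool_pos: [0.5642, 0.3914, 0.047]
tool_rot: [0.516, -0.483, -0.509, -0.492]
force: [-0.1, 1.0, 0.1]
opening: 0.625
```

apply_moves(
  motion=[
    {"tx": 0.0, "ty": 0.0, "tz": 0.03, "roll": 0.0},
    {"tx": 0.0, "ty": 0.0, "tz": 0.05, "roll": 0.0},
    {"tx": 0.0, "ty": 0.0, "tz": 0.05, "roll": 0.0},
    {"tx": 0.0, "ty": 0.0, "tz": 0.05, "roll": 0.0},
    {"tx": -0.013, "ty": -0.046, "tz": 0.0, "roll": -0.17},
    {"tx": -0.013, "ty": -0.046, "tz": 0.0, "roll": -0.17},
    {"tx": -0.013, "ty": -0.046, "tz": 0.0, "roll": -0.17},
    {"tx": -0.013, "ty": -0.046, "tz": 0.0, "roll": -0.17},
    {"tx": -0.013, "ty": -0.046, "tz": 0.0, "roll": -0.17},
    {"tx": -0.013, "ty": -0.046, "tz": 0.0, "roll": -0.17},
    {"tx": -0.013, "ty": -0.046, "tz": 0.0, "roll": -0.17},
    {"tx": -0.013, "ty": -0.046, "tz": 0.0, "roll": -0.17},
    {"tx": -0.013, "ty": -0.046, "tz": 0.0, "roll": -0.17},
    {"tx": -0.013, "ty": -0.046, "tz": 0.0, "roll": -0.17},
    {"tx": -0.006, "ty": -0.02, "tz": 0.0, "roll": -0.1},
    {"tx": 0.0, "ty": 0.0, "tz": 0.0, "roll": 0.0},
    {"tx": 0.0, "ty": 0.0, "tz": 0.0, "roll": 0.0},
  ],
)

```text
time_s: 7.58
tool_pos: [0.4524, 0.0168, 0.1859]
tool_rot: [-0.457, 0.536, 0.451, 0.548]
force: [-0.1, 1.3, -1.1]
opening: 0.625
```

```bash
python3 - <<'E' 2>/dev/null
from h import *
c=cap("wrist","w3");np.savez("w3.npz",**c);p,y,R=tool();print(p,y)
for col in("red","green"):
    for o in stick(c,col): print(col,o)
E
```

```text
[0.45259824 0.01699217 0.18585847] 79.94121532393872
red (array([ 0.4558, -0.0014,  0.031 ]), array([ 0.4574, -0.0013]), np.float64(-10.4), np.float64(0.143))
green (array([ 0.4605, -0.0947,  0.031 ]), array([ 0.4623, -0.0977]), np.float64(-15.1), np.float64(0.145))
green (array([ 0.6375, -0.0766,  0.031 ]), array([ 0.6487, -0.1002]), np.float64(24.8), np.float64(0.146))
```

View pics/w3.png

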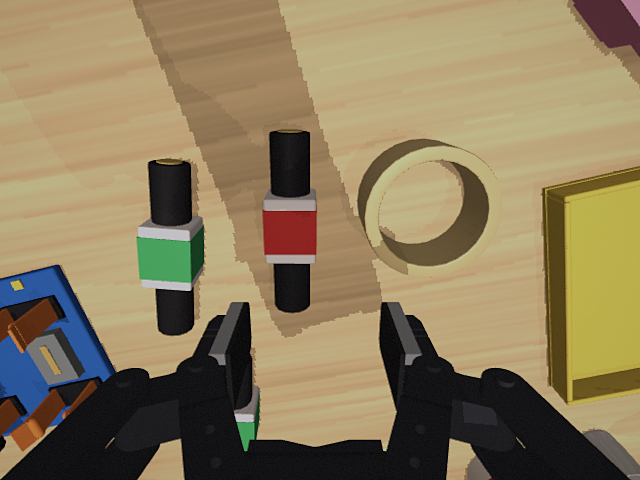

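Red1's tag is at (290,232) and the tape roll's left edge at about (366,205). The gap for the right-hand finger needs checking.

```bash
python3 - <<'E'
from h import *
c=dict(np.load("w3.npz"));u=np.array([np.cos(np.radians(79.6)),np.sin(np.radians(79.6))]);s=np.array([.457,-.0013])
for p,z in(((366,205),.048),((358,205),0.0),((364,220),.048),((498,190),.048),((430,147),.048),((430,270),.048)):
    W=onz(c,p,z)[:2];print(p,W.round(4),"across",((W-s)@u).round(4),"along",((W-s)@[u[1],-u[0]]).round(4))
E
```

```text
(366, 205) [0.4406 0.0558] across 0.0532 along -0.0265
(358, 205) [0.4534 0.054 ] across 0.0538 along -0.0135
(364, 220) [0.4509 0.0531] across 0.0524 along -0.0158
(498, 190) [0.446  0.1448] across 0.1417 along -0.0372
(430, 147) [0.4095 0.1017] across 0.0927 along -0.0653
(430, 270) [0.4971 0.0952] across 0.1022 along 0.0221
```

apply_moves(
  motion=[
    {"tx": 0.01, "ty": -0.015, "tz": 0.0, "roll": 0.0},
    {"tx": 0.0, "ty": -0.008, "tz": -0.02, "roll": 0.0},
    {"tx": 0.0, "ty": 0.0, "tz": -0.028, "roll": 0.0},
    {"tx": 0.0, "ty": 0.0, "tz": -0.028, "roll": 0.0},
    {"tx": 0.0, "ty": 0.0, "tz": -0.028, "roll": 0.0},
    {"tx": 0.0, "ty": 0.0, "tz": -0.02, "roll": 0.0},
    {"tx": 0.0, "ty": 0.0, "tz": 0.0, "roll": 0.0},
    {"tx": 0.0, "ty": 0.0, "tz": 0.0, "roll": 0.0},
  ],
)

```text
time_s: 8.3
tool_pos: [0.4657, 0.0114, 0.0901]
tool_rot: [-0.464, 0.53, 0.455, 0.545]
force: [0.9, -0.4, 0.1]
opening: 0.622
```

```bash
python3 - <<'E' 2>/dev/null
from h import *
c=cap("wrist","w4");p,y,R=tool();print(p,y)
for o in stick(c,"red"): print(o)
E
```

```text
[0.46563714 0.01160044 0.09020716] 81.06006475182132
(array([ 0.4567, -0.0015,  0.031 ]), array([ 0.4586, -0.0017]), np.float64(-10.6), np.float64(0.147))
```

apply_moves(
  motion=[
    {"tx": -0.003, "ty": -0.01, "tz": 0.0, "roll": -0.1},
    {"tx": -0.002, "ty": -0.008, "tz": 0.0, "roll": -0.05},
    {"tx": 0.0, "ty": 0.0, "tz": 0.0, "roll": 0.0},
    {"tx": 0.0, "ty": 0.0, "tz": 0.0, "roll": 0.0},
  ],
)

```text
time_s: 8.68
tool_pos: [0.4638, -0.0019, 0.0933]
tool_rot: [-0.46, 0.533, 0.45, 0.55]
force: [-0.2, -0.2, -0.1]
opening: 0.625
```

apply_moves(
  motion=[
    {"tx": 0.0, "ty": 0.0, "tz": -0.015, "roll": 0.0},
    {"tx": 0.0, "ty": 0.0, "tz": -0.02, "roll": 0.0},
    {"tx": 0.0, "ty": 0.0, "tz": -0.015, "roll": 0.0},
    {"tx": 0.0, "ty": 0.0, "tz": 0.0, "roll": 0.0},
  ],
)

```text
time_s: 9.02
tool_pos: [0.4663, -0.0021, 0.0579]
tool_rot: [-0.46, 0.53, 0.448, 0.553]
force: [-0.3, 0.4, -0.7]
opening: 0.628
```

apply_moves(
  motion=[
    {"tx": -0.003, "ty": 0.0, "tz": -0.014, "roll": 0.0},
    {"tx": 0.0, "ty": 0.0, "tz": -0.014, "roll": 0.0},
    {"tx": 0.0, "ty": 0.0, "tz": -0.006, "roll": 0.0},
    {"tx": 0.0, "ty": 0.0, "tz": 0.0, "roll": 0.0},
  ],
)

```text
time_s: 9.35
tool_pos: [0.4655, -0.0021, 0.0334]
tool_rot: [-0.46, 0.529, 0.448, 0.555]
force: [-0.4, -0.1, -0.4]
opening: 0.623
```

apply_moves(
  motion=[
    {"tx": 0.0, "ty": 0.0, "tz": 0.0, "roll": 0.0},
    {"tx": 0.0, "ty": 0.0, "tz": 0.0, "roll": 0.0},
    {"tx": 0.0, "ty": 0.0, "tz": 0.0, "roll": 0.0},
    {"tx": 0.0, "ty": 0.0, "tz": 0.0, "roll": 0.0},
  ],
  grip=1,
)

```text
time_s: 9.68
tool_pos: [0.4666, -0.0022, 0.0349]
tool_rot: [-0.46, 0.529, 0.447, 0.555]
force: [-0.6, 0.9, -1.2]
opening: 0.436
```

apply_moves(
  motion=[
    {"tx": 0.0, "ty": 0.0, "tz": 0.03, "roll": 0.0},
    {"tx": 0.0, "ty": 0.0, "tz": 0.045, "roll": 0.0},
    {"tx": 0.0, "ty": 0.0, "tz": 0.045, "roll": 0.0},
    {"tx": 0.0, "ty": 0.0, "tz": 0.045, "roll": 0.0},
    {"tx": 0.018, "ty": 0.043, "tz": 0.0, "roll": 0.24},
    {"tx": 0.018, "ty": 0.043, "tz": 0.0, "roll": 0.24},
    {"tx": 0.018, "ty": 0.043, "tz": 0.0, "roll": 0.24},
    {"tx": 0.018, "ty": 0.043, "tz": 0.0, "roll": 0.24},
    {"tx": 0.018, "ty": 0.043, "tz": 0.0, "roll": 0.24},
    {"tx": 0.018, "ty": 0.043, "tz": 0.0, "roll": 0.24},
    {"tx": 0.018, "ty": 0.043, "tz": 0.0, "roll": 0.24},
    {"tx": 0.01, "ty": 0.025, "tz": 0.0, "roll": 0.24},
    {"tx": 0.0, "ty": 0.0, "tz": 0.0, "roll": 0.0},
    {"tx": 0.0, "ty": 0.0, "tz": 0.0, "roll": 0.0},
  ],
)

```text
time_s: 10.85
tool_pos: [0.5686, 0.2542, 0.1684]
tool_rot: [0.519, -0.469, -0.51, -0.501]
force: [0.3, -1.4, -1.4]
opening: 0.43
```

```bash
python3 - <<'E'
from h import *
print(tool())
E
```

```text
(array([0.5686392 , 0.2541511 , 0.16838223]), np.float64(93.4352211577008), array([[ 0.03978278, -0.99741098, -0.05990547],
       [ 0.02443092, -0.05896406,  0.99796111],
       [-0.99890964, -0.04116521,  0.02202192]]))
```

apply_moves(
  motion=[
    {"tx": 0.004, "ty": 0.011, "tz": 0.0, "roll": 0.0},
    {"tx": 0.0, "ty": 0.0, "tz": -0.025, "roll": 0.0},
    {"tx": 0.0, "ty": 0.0, "tz": -0.03, "roll": 0.0},
    {"tx": 0.0, "ty": 0.0, "tz": -0.03, "roll": 0.0},
    {"tx": 0.0, "ty": 0.0, "tz": -0.03, "roll": 0.0},
    {"tx": 0.0, "ty": 0.0, "tz": -0.03, "roll": 0.0},
    {"tx": 0.0, "ty": 0.0, "tz": -0.012, "roll": 0.0},
    {"tx": 0.0, "ty": 0.0, "tz": 0.0, "roll": 0.0},
  ],
)

```text
time_s: 11.52
tool_pos: [0.5728, 0.2579, 0.0497]
tool_rot: [0.517, -0.47, -0.507, -0.505]
force: [-0.1, 0.7, -1.1]
opening: 0.435
```

apply_moves(
  motion=[
    {"tx": 0.0, "ty": 0.006, "tz": -0.005, "roll": 0.0},
    {"tx": 0.0, "ty": 0.0, "tz": -0.006, "roll": 0.0},
    {"tx": 0.0, "ty": 0.0, "tz": -0.004, "roll": 0.0},
    {"tx": 0.0, "ty": 0.0, "tz": -0.002, "roll": 0.0},
  ],
)

```text
time_s: 11.85
tool_pos: [0.5749, 0.2629, 0.0399]
tool_rot: [0.517, -0.469, -0.506, -0.507]
force: [-0.1, 0.3, -1.2]
opening: 0.432
```

apply_moves(
  motion=[
    {"tx": 0.0, "ty": 0.0, "tz": -0.003, "roll": 0.0},
    {"tx": 0.0, "ty": 0.0, "tz": -0.003, "roll": 0.0},
  ],
)

```text
time_s: 12.02
tool_pos: [0.5754, 0.2629, 0.0391]
tool_rot: [0.517, -0.469, -0.506, -0.507]
force: [-14.6, -6.0, 29.8]
opening: 0.435
```

apply_moves(
  motion=[
    {"tx": 0.0, "ty": 0.0, "tz": 0.0, "roll": 0.0},
    {"tx": 0.0, "ty": 0.0, "tz": 0.0, "roll": 0.0},
    {"tx": 0.0, "ty": 0.0, "tz": 0.0, "roll": 0.0},
  ],
  grip=-0.25,
)

```text
time_s: 12.27
tool_pos: [0.577, 0.2636, 0.0422]
tool_rot: [0.517, -0.468, -0.505, -0.509]
force: [0.7, -0.1, -0.1]
opening: 0.621
```

apply_moves(
  motion=[
    {"tx": 0.0, "ty": 0.0, "tz": 0.03, "roll": 0.0},
    {"tx": 0.0, "ty": 0.0, "tz": 0.05, "roll": 0.0},
    {"tx": 0.0, "ty": 0.0, "tz": 0.05, "roll": 0.0},
    {"tx": 0.0, "ty": 0.0, "tz": 0.04, "roll": 0.0},
    {"tx": -0.015, "ty": -0.047, "tz": 0.0, "roll": -0.27},
    {"tx": -0.015, "ty": -0.047, "tz": 0.0, "roll": -0.27},
    {"tx": -0.015, "ty": -0.047, "tz": 0.0, "roll": -0.27},
    {"tx": -0.015, "ty": -0.047, "tz": 0.0, "roll": -0.27},
    {"tx": -0.015, "ty": -0.047, "tz": 0.0, "roll": -0.27},
    {"tx": -0.015, "ty": -0.047, "tz": 0.0, "roll": -0.27},
    {"tx": -0.015, "ty": -0.047, "tz": 0.0, "roll": -0.27},
    {"tx": -0.015, "ty": -0.047, "tz": 0.0, "roll": -0.27},
    {"tx": -0.015, "ty": -0.047, "tz": 0.0, "roll": -0.27},
    {"tx": -0.013, "ty": -0.04, "tz": 0.0, "roll": -0.27},
    {"tx": 0.0, "ty": 0.0, "tz": 0.0, "roll": 0.0},
    {"tx": 0.0, "ty": 0.0, "tz": 0.0, "roll": 0.0},
  ],
  grip=-0.6,
)

```text
time_s: 13.6
tool_pos: [0.4596, -0.0949, 0.1795]
tool_rot: [-0.432, 0.541, 0.411, 0.592]
force: [1.3, 0.9, -0.0]
opening: 0.803
```

```bash
python3 - <<'E' 2>/dev/null
from h import *
c=cap("wrist","w5");np.savez("w5.npz",**c);p,y,R=tool();print(p,y,R[:,0])
for col in("red","green"):
    for o in stick(c,col): print(col,o)
E
```

```text
[ 0.45959298 -0.09506899  0.17949384] 73.40038188604294 [ 0.07533762  0.01870345 -0.99698266]
red (array([ 0.5439, -0.3243,  0.031 ]), array([ 0.5488, -0.3362]), np.float64(15.5), np.float64(0.139))
red (array([0.7684, 0.141 , 0.031 ]), array([nan, nan]), np.float64(nan), np.float64(nan))
green (array([ 0.4605, -0.0973,  0.031 ]), array([ 0.4619, -0.0977]), np.float64(-15.1), np.float64(0.144))
green (array([ 0.6399, -0.091 ,  0.031 ]), array([ 0.6579, -0.0739]), np.float64(-38.7), np.float64(0.147))
```

View pics/w5.png

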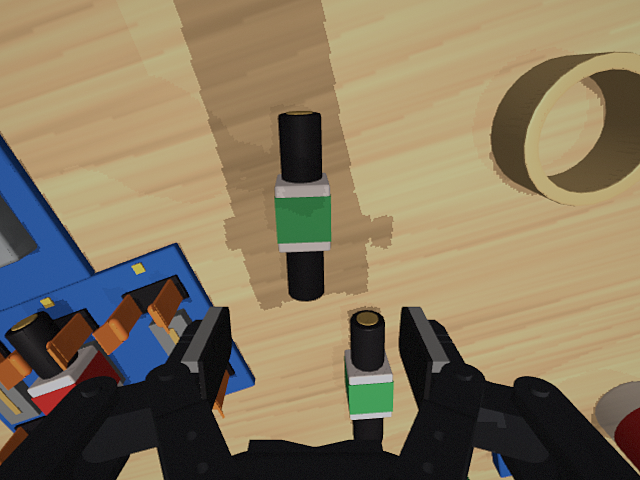

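Green1 is at (303,218), red3 in the rack at lower left, and the tool has picked up a slight tilt of about 4°. I'll do red3 next, with a close look at the rack.

apply_moves(
  motion=[
    {"tx": 0.017, "ty": -0.048, "tz": 0.01, "roll": 0.47},
    {"tx": 0.017, "ty": -0.048, "tz": 0.01, "roll": 0.47},
    {"tx": 0.017, "ty": -0.048, "tz": 0.01, "roll": 0.47},
    {"tx": 0.017, "ty": -0.048, "tz": 0.01, "roll": 0.47},
    {"tx": 0.017, "ty": -0.048, "tz": 0.01, "roll": 0.47},
    {"tx": 0.017, "ty": -0.048, "tz": 0.01, "roll": 0.47},
    {"tx": 0.0, "ty": 0.0, "tz": 0.0, "roll": 0.0},
    {"tx": 0.0, "ty": 0.0, "tz": 0.0, "roll": 0.0},
  ],
)

```text
time_s: 14.32
tool_pos: [0.5449, -0.3091, 0.2238]
tool_rot: [0.527, -0.451, -0.516, -0.503]
force: [-0.4, 1.1, 0.6]
opening: 0.8
```

```bash
python3 - <<'E' 2>/dev/null
from h import *
c=cap("wrist","w6");np.savez("w6.npz",**c);p,y,R=tool();print(p,y,R[:,0])
for o in stick(c,"red",z=.039): print(o)
for b in blobs(mask(c["img"],"orange"),100): print(b)
E
```

```text
[ 0.54467796 -0.30895389  0.22389625] 95.16917036588549 [ 0.06153417  0.04456599 -0.99710953]
(array([ 0.5454, -0.3178,  0.051 ]), array([ 0.5465, -0.3176]), np.float64(4.1), np.float64(0.143))
(array([150.6, 144.4]), 737, [133, 127, 36, 36])
(array([207.5, 144. ]), 357, [196, 128, 20, 37])
(array([266. , 146.9]), 364, [258, 128, 20, 36])
(array([320.3, 147.7]), 485, [311, 129, 19, 36])
(array([381. , 146.4]), 468, [372, 129, 21, 37])
(array([432.7, 147.6]), 757, [417, 130, 33, 36])
(array([167.2, 252. ]), 551, [152, 229, 30, 45])
(array([215.3, 250.5]), 430, [205, 229, 19, 45])
(array([371.3, 249.1]), 315, [365, 230, 18, 44])
(array([418.2, 251.7]), 499, [405, 230, 28, 43])
(array([270.6, 256.1]), 374, [263, 237, 17, 37])
(array([317.8, 256.4]), 364, [309, 237, 18, 37])
```

View pics/w6.png

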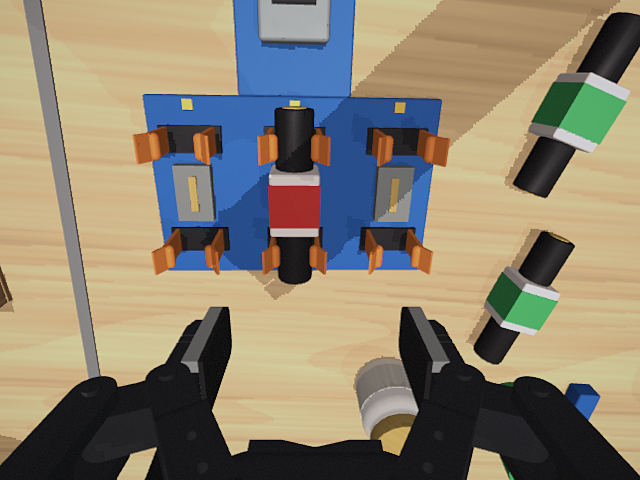

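The rack in full: red3's tag at (295,204), empty-bay pads at (193,193) and (395,194), base-plate corners at (144,95) and (441,99).

```bash
python3 - <<'E'
from h import *
c=dict(np.load("w6.npz"))
for n,p,z in(("padL",(193,193),.02),("padR",(395,194),.02),("cornL",(144,95),.01),("cornR",(441,99),.01),("cL2",(162,270),.01),("cR2",(431,272),.01)):
    print(n,onz(c,p,z).round(4))
# clip noses (z=.049) gaps: mean of inner edges for each bay
for a,b in(((216-2,128),(266-8,128)),):pass
S=dict(np.load("scene0.npz"))
print(tri(S,(261,181),c,(295,203)))
E
```

```text
padL [ 0.5503 -0.4025  0.02  ]
padR [ 0.5377 -0.2321  0.02  ]
cornL [ 0.4768 -0.4404  0.01  ]
cornR [ 0.459  -0.2054  0.01  ]
cL2 [ 0.6304 -0.4359  0.01  ]
cR2 [ 0.6148 -0.1809  0.01  ]
(array([ 0.54382414, -0.31638282,  0.04403996]), np.float64(0.002479892605164439))
```

apply_moves(
  motion=[
    {"tx": 0.0, "ty": -0.011, "tz": -0.01, "roll": -0.15},
    {"tx": 0.0, "ty": 0.0, "tz": -0.03, "roll": 0.0},
    {"tx": 0.0, "ty": 0.0, "tz": -0.04, "roll": 0.0},
    {"tx": 0.0, "ty": 0.0, "tz": -0.04, "roll": 0.0},
    {"tx": 0.0, "ty": 0.0, "tz": -0.03, "roll": 0.0},
    {"tx": 0.0, "ty": 0.0, "tz": -0.015, "roll": 0.0},
    {"tx": 0.0, "ty": 0.0, "tz": 0.0, "roll": 0.0},
  ],
)

```text
time_s: 14.95
tool_pos: [0.5473, -0.3068, 0.0936]
tool_rot: [0.524, -0.452, -0.513, -0.509]
force: [0.1, 0.5, 1.0]
opening: 0.801
```

```bash
python3 - <<'E'
from h import *
p,y,R=tool();print(p,y,R[:,0])
E
```

```text
[ 0.5472802  -0.30684087  0.09363768] 94.44005434852545 [ 0.06631262  0.04865239 -0.99661205]
```

apply_moves(
  motion=[
    {"tx": -0.002, "ty": -0.008, "tz": 0.0, "roll": 0.0},
    {"tx": -0.001, "ty": -0.006, "tz": -0.01, "roll": 0.0},
    {"tx": 0.0, "ty": 0.0, "tz": -0.018, "roll": 0.0},
    {"tx": 0.0, "ty": 0.0, "tz": -0.018, "roll": 0.0},
    {"tx": 0.0, "ty": 0.0, "tz": -0.012, "roll": 0.0},
    {"tx": 0.0, "ty": 0.0, "tz": 0.0, "roll": 0.0},
  ],
)

```text
time_s: 15.45
tool_pos: [0.5474, -0.3179, 0.0504]
tool_rot: [0.526, -0.45, -0.511, -0.51]
force: [0.3, 0.4, -1.4]
opening: 0.802
```

apply_moves(
  motion=[
    {"tx": 0.0, "ty": 0.0, "tz": 0.0, "roll": 0.0},
    {"tx": 0.0, "ty": 0.0, "tz": 0.0, "roll": 0.0},
    {"tx": 0.0, "ty": 0.0, "tz": 0.0, "roll": 0.0},
    {"tx": 0.0, "ty": 0.0, "tz": 0.0, "roll": 0.0},
  ],
  grip=1,
  newtons=100,
)

```text
time_s: 15.78
tool_pos: [0.5473, -0.3184, 0.0505]
tool_rot: [0.526, -0.45, -0.511, -0.51]
force: [1.9, -1.2, -7.8]
opening: 0.429
```

Now pull straight up, then carry red3 to the tray's middle slot.

apply_moves(
  motion=[
    {"tx": 0.0, "ty": 0.0, "tz": 0.012, "roll": 0.0},
    {"tx": 0.0, "ty": 0.0, "tz": 0.015, "roll": 0.0},
    {"tx": 0.0, "ty": 0.0, "tz": 0.02, "roll": 0.0},
    {"tx": 0.0, "ty": 0.0, "tz": 0.03, "roll": 0.0},
    {"tx": 0.0, "ty": 0.0, "tz": 0.04, "roll": 0.0},
    {"tx": 0.0, "ty": 0.0, "tz": 0.04, "roll": 0.0},
    {"tx": 0.0, "ty": 0.0, "tz": 0.02, "roll": 0.0},
    {"tx": 0.0, "ty": 0.0, "tz": 0.0, "roll": 0.0},
  ],
)

```text
time_s: 16.45
tool_pos: [0.5447, -0.3191, 0.1956]
tool_rot: [0.525, -0.451, -0.51, -0.51]
force: [1.7, -0.4, -1.9]
opening: 0.428
```

apply_moves(
  motion=[
    {"tx": 0.002, "ty": 0.05, "tz": 0.0, "roll": 0.0},
    {"tx": 0.002, "ty": 0.05, "tz": 0.0, "roll": 0.0},
    {"tx": 0.002, "ty": 0.05, "tz": 0.0, "roll": 0.0},
    {"tx": 0.002, "ty": 0.05, "tz": 0.0, "roll": 0.0},
    {"tx": 0.002, "ty": 0.05, "tz": 0.0, "roll": 0.0},
    {"tx": 0.002, "ty": 0.05, "tz": 0.0, "roll": 0.0},
    {"tx": 0.002, "ty": 0.05, "tz": 0.0, "roll": 0.0},
    {"tx": 0.002, "ty": 0.05, "tz": 0.0, "roll": 0.0},
    {"tx": 0.002, "ty": 0.05, "tz": 0.0, "roll": 0.0},
    {"tx": 0.002, "ty": 0.05, "tz": 0.0, "roll": 0.0},
    {"tx": 0.002, "ty": 0.05, "tz": 0.0, "roll": 0.0},
    {"tx": 0.002, "ty": 0.05, "tz": 0.0, "roll": 0.0},
    {"tx": 0.002, "ty": 0.05, "tz": 0.0, "roll": 0.0},
    {"tx": 0.002, "ty": 0.05, "tz": 0.0, "roll": 0.0},
    {"tx": 0.002, "ty": 0.05, "tz": 0.0, "roll": 0.0},
    {"tx": 0.002, "ty": 0.05, "tz": 0.0, "roll": 0.0},
    {"tx": 0.0, "ty": 0.03, "tz": 0.0, "roll": 0.0},
    {"tx": 0.0, "ty": 0.0, "tz": 0.0, "roll": 0.0},
    {"tx": 0.0, "ty": 0.0, "tz": 0.0, "roll": 0.0},
  ],
)

```text
time_s: 18.03
tool_pos: [0.555, 0.3299, 0.1999]
tool_rot: [0.524, -0.451, -0.507, -0.514]
force: [0.1, -1.5, -1.7]
opening: 0.433
```

```bash
python3 - <<'E' 2>/dev/null
from h import *
c=cap("wrist","w7");np.savez("w7.npz",**c);p,y,R=tool();print(p,y,R[:,0])
for o in stick(c,"red",z=.024): print(o)
E
```

```text
[0.55469037 0.33002499 0.19976355] 93.92867788473787 [ 0.0789122   0.04949452 -0.99565213]
(array([0.5655, 0.2644, 0.036 ]), array([nan, nan]), np.float64(nan), np.float64(nan))
(array([0.5593, 0.3921, 0.036 ]), array([nan, nan]), np.float64(nan), np.float64(nan))
(array([0.6998, 0.3474, 0.036 ]), array([0.7102, 0.3484]), np.float64(-85.7), np.float64(0.154))
(array([0.7599, 0.1395, 0.036 ]), array([nan, nan]), np.float64(nan), np.float64(nan))
```

View pics/w7.png

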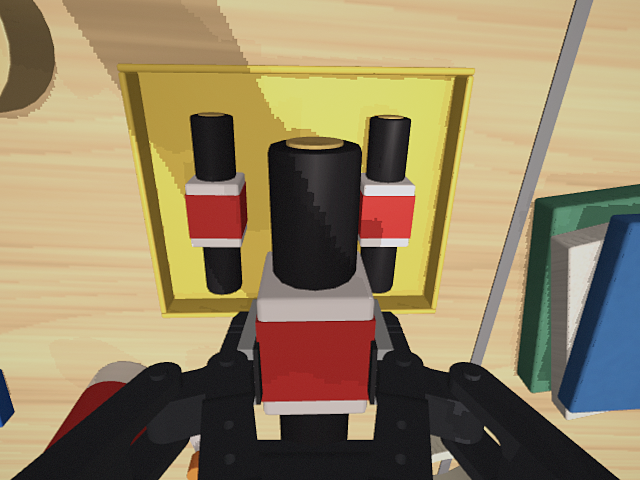

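Both earlier red sticks lie flat on the tray floor, tags at (216,210) and (388,215), with a free gap between them.

apply_moves(
  motion=[
    {"tx": 0.006, "ty": 0.0, "tz": -0.03, "roll": 0.0},
    {"tx": 0.0, "ty": 0.0, "tz": -0.04, "roll": 0.0},
    {"tx": 0.0, "ty": 0.0, "tz": -0.04, "roll": 0.0},
    {"tx": 0.0, "ty": 0.0, "tz": -0.03, "roll": 0.0},
    {"tx": 0.0, "ty": 0.0, "tz": -0.015, "roll": 0.0},
    {"tx": 0.0, "ty": 0.0, "tz": 0.0, "roll": 0.0},
  ],
)

```text
time_s: 18.58
tool_pos: [0.5621, 0.3212, 0.0828]
tool_rot: [0.523, -0.451, -0.504, -0.518]
force: [-0.4, 0.2, -1.2]
opening: 0.43
```

apply_moves(
  motion=[
    {"tx": 0.0, "ty": 0.008, "tz": -0.01, "roll": 0.0},
    {"tx": 0.0, "ty": 0.004, "tz": -0.02, "roll": 0.0},
    {"tx": 0.0, "ty": 0.002, "tz": -0.016, "roll": 0.0},
    {"tx": 0.0, "ty": 0.0, "tz": -0.01, "roll": 0.0},
    {"tx": 0.0, "ty": 0.0, "tz": -0.003, "roll": 0.0},
  ],
)

```text
time_s: 19.0
tool_pos: [0.565, 0.3322, 0.0393]
tool_rot: [0.523, -0.45, -0.503, -0.521]
force: [-1.3, -0.7, -1.6]
opening: 0.429
```

apply_moves(
  motion=[
    {"tx": 0.0, "ty": -0.005, "tz": -0.002, "roll": 0.0},
    {"tx": 0.0, "ty": 0.0, "tz": -0.003, "roll": 0.0},
    {"tx": 0.0, "ty": 0.0, "tz": -0.002, "roll": 0.0},
  ],
)

```text
time_s: 19.25
tool_pos: [0.5652, 0.3282, 0.0354]
tool_rot: [0.522, -0.45, -0.503, -0.521]
force: [-11.5, -3.2, 24.1]
opening: 0.428
```

apply_moves(
  motion=[
    {"tx": 0.0, "ty": 0.0, "tz": 0.0, "roll": 0.0},
    {"tx": 0.0, "ty": 0.0, "tz": 0.0, "roll": 0.0},
    {"tx": 0.0, "ty": 0.0, "tz": 0.0, "roll": 0.0},
  ],
  grip=-0.12,
)

```text
time_s: 19.5
tool_pos: [0.5667, 0.3283, 0.0379]
tool_rot: [-0.522, 0.449, 0.503, 0.522]
force: [-0.4, -0.2, 1.0]
opening: 0.562
```

apply_moves(
  motion=[
    {"tx": 0.0, "ty": 0.0, "tz": 0.03, "roll": 0.0},
    {"tx": 0.0, "ty": 0.0, "tz": 0.05, "roll": 0.0},
    {"tx": 0.0, "ty": 0.0, "tz": 0.05, "roll": 0.0},
    {"tx": 0.0, "ty": 0.0, "tz": 0.04, "roll": 0.0},
    {"tx": 0.009, "ty": -0.05, "tz": 0.0, "roll": -0.23},
    {"tx": 0.009, "ty": -0.05, "tz": 0.0, "roll": -0.23},
    {"tx": 0.009, "ty": -0.05, "tz": 0.0, "roll": -0.23},
    {"tx": 0.009, "ty": -0.05, "tz": 0.0, "roll": -0.23},
    {"tx": 0.009, "ty": -0.05, "tz": 0.0, "roll": -0.23},
    {"tx": 0.009, "ty": -0.05, "tz": 0.0, "roll": -0.23},
    {"tx": 0.009, "ty": -0.05, "tz": 0.0, "roll": -0.23},
    {"tx": 0.009, "ty": -0.05, "tz": 0.0, "roll": -0.23},
    {"tx": 0.009, "ty": -0.05, "tz": 0.0, "roll": -0.23},
    {"tx": 0.009, "ty": -0.05, "tz": 0.0, "roll": -0.23},
    {"tx": 0.009, "ty": -0.045, "tz": 0.0, "roll": -0.23},
    {"tx": 0.0, "ty": 0.0, "tz": 0.0, "roll": 0.0},
  ],
  grip=-0.12,
)

```text
time_s: 20.83
tool_pos: [0.6404, -0.097, 0.1779]
tool_rot: [-0.449, 0.519, 0.413, 0.599]
force: [-0.4, -1.7, -0.0]
opening: 0.559
```

apply_moves(
  motion=[
    {"tx": 0.0, "ty": 0.0, "tz": 0.0, "roll": 0.0},
    {"tx": 0.0, "ty": 0.0, "tz": 0.0, "roll": 0.0},
  ],
  grip=-0.7,
)

```text
time_s: 21.0
tool_pos: [0.6403, -0.1007, 0.1782]
tool_rot: [-0.449, 0.52, 0.411, 0.6]
force: [0.1, -0.5, -0.3]
opening: 0.821
```

```bash
python3 - <<'E' 2>/dev/null
from h import *
c=cap("wrist","w8");p,y,R=tool();print(p,y,R[:,0])
for o in stick(c,"green",near=[.638,-.09]): print(o)
E
```

```text
[ 0.64037313 -0.09986686  0.17818569] 75.26769025659415 [ 0.12131236  0.02694889 -0.99224849]
(array([ 0.6369, -0.0897,  0.031 ]), array([ 0.6381, -0.0905]), np.float64(-13.6), np.float64(0.144))
```

apply_moves(
  motion=[
    {"tx": 0.0, "ty": 0.006, "tz": -0.02, "roll": 0.1},
    {"tx": 0.0, "ty": 0.0, "tz": -0.035, "roll": 0.1},
    {"tx": 0.0, "ty": 0.0, "tz": -0.04, "roll": 0.0},
    {"tx": 0.0, "ty": 0.0, "tz": -0.03, "roll": 0.0},
    {"tx": 0.0, "ty": 0.0, "tz": -0.015, "roll": 0.0},
    {"tx": 0.0, "ty": 0.0, "tz": 0.0, "roll": 0.0},
  ],
)

```text
time_s: 21.55
tool_pos: [0.6423, -0.0847, 0.0717]
tool_rot: [-0.459, 0.508, 0.423, 0.594]
force: [-0.5, -0.3, 0.7]
opening: 0.85
```

apply_moves(
  motion=[
    {"tx": -0.003, "ty": -0.008, "tz": -0.015, "roll": 0.0},
    {"tx": 0.0, "ty": 0.0, "tz": -0.016, "roll": 0.0},
    {"tx": 0.0, "ty": 0.0, "tz": -0.012, "roll": 0.0},
    {"tx": 0.0, "ty": 0.0, "tz": 0.0, "roll": 0.0},
  ],
)

```text
time_s: 21.88
tool_pos: [0.6417, -0.0889, 0.0395]
tool_rot: [-0.46, 0.506, 0.423, 0.594]
force: [-0.1, 0.4, -0.1]
opening: 0.851
```

apply_moves(
  motion=[
    {"tx": 0.0, "ty": 0.0, "tz": 0.0, "roll": 0.0},
    {"tx": 0.0, "ty": 0.0, "tz": 0.0, "roll": 0.0},
    {"tx": 0.0, "ty": 0.0, "tz": 0.0, "roll": 0.0},
    {"tx": 0.0, "ty": 0.0, "tz": 0.0, "roll": 0.0},
    {"tx": 0.0, "ty": 0.0, "tz": 0.0, "roll": 0.0},
  ],
  grip=1,
  newtons=100,
)

```text
time_s: 22.3
tool_pos: [0.6435, -0.0898, 0.0422]
tool_rot: [-0.461, 0.505, 0.422, 0.595]
force: [0.1, 0.6, -1.0]
opening: 0.426
```

```bash
python3 - <<'E' 2>/dev/null
from h import *
p,y,R=tool();print(p,y,R[:,0],R[:,2])
E
```

```text
[ 0.64346362 -0.08979849  0.0422292 ] 77.69923803255969 [ 0.13290907  0.03723543 -0.99042855] [0.21259032 0.97496493 0.06518231]
```

apply_moves(
  motion=[
    {"tx": 0.0, "ty": 0.0, "tz": 0.03, "roll": 0.0},
    {"tx": 0.0, "ty": 0.0, "tz": 0.05, "roll": 0.0},
    {"tx": 0.0, "ty": 0.0, "tz": 0.05, "roll": 0.0},
    {"tx": 0.0, "ty": 0.0, "tz": 0.02, "roll": 0.0},
    {"tx": -0.025, "ty": -0.036, "tz": 0.0, "roll": 0.48},
    {"tx": -0.025, "ty": -0.036, "tz": 0.0, "roll": 0.48},
    {"tx": -0.025, "ty": -0.036, "tz": 0.0, "roll": 0.48},
    {"tx": -0.025, "ty": -0.036, "tz": 0.0, "roll": 0.48},
    {"tx": -0.02, "ty": -0.03, "tz": 0.0, "roll": 0.44},
    {"tx": 0.0, "ty": 0.0, "tz": 0.0, "roll": 0.0},
    {"tx": 0.0, "ty": 0.0, "tz": 0.0, "roll": 0.0},
  ],
)

```text
time_s: 23.22
tool_pos: [0.5491, -0.2228, 0.1631]
tool_rot: [0.533, -0.429, -0.505, -0.526]
force: [0.5, 1.3, -0.8]
opening: 0.427
```

```bash
python3 - <<'E' 2>/dev/null
from h import *
p,y,R=tool();print(p,y,R[:,0],R[:,2])
c=cap("wrist","w9");np.savez("w9.npz",**c)
E
```

```text
[ 0.54906275 -0.22284271  0.16314466] 94.96156420333111 [ 0.12153519  0.07375497 -0.98984312] [-0.08631298  0.99424328  0.06348513]
```

View pics/w9.png

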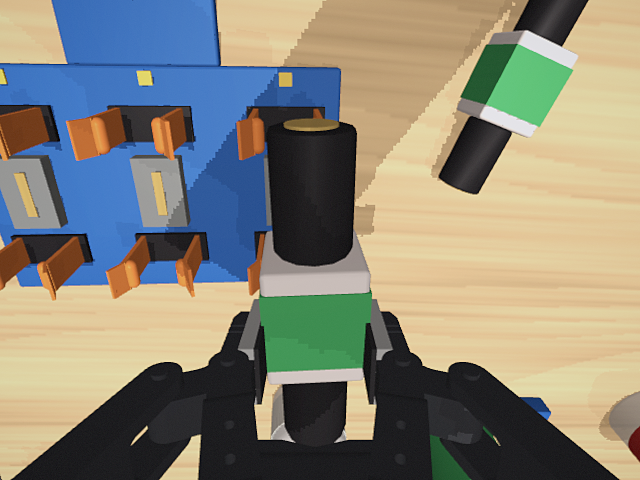

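Green2 is held above the end bay; its pad is hidden behind the stick at about x=275. Now align and lower.

apply_moves(
  motion=[
    {"tx": -0.006, "ty": -0.012, "tz": 0.0, "roll": -0.1},
    {"tx": 0.0, "ty": -0.006, "tz": -0.02, "roll": 0.0},
    {"tx": 0.0, "ty": -0.003, "tz": -0.03, "roll": 0.0},
    {"tx": 0.0, "ty": 0.0, "tz": -0.02, "roll": 0.0},
    {"tx": 0.0, "ty": 0.0, "tz": 0.0, "roll": 0.0},
    {"tx": 0.0, "ty": 0.0, "tz": 0.0, "roll": 0.0},
  ],
)

```text
time_s: 23.77
tool_pos: [0.5465, -0.2371, 0.1069]
tool_rot: [0.531, -0.432, -0.502, -0.529]
force: [-0.4, -0.2, -1.0]
opening: 0.422
```

apply_moves(
  motion=[
    {"tx": -0.006, "ty": 0.005, "tz": -0.005, "roll": 0.0},
    {"tx": -0.002, "ty": 0.0, "tz": -0.015, "roll": 0.0},
    {"tx": 0.0, "ty": 0.0, "tz": -0.01, "roll": 0.0},
    {"tx": 0.0, "ty": 0.0, "tz": 0.0, "roll": 0.0},
  ],
)

```text
time_s: 24.1
tool_pos: [0.5414, -0.2321, 0.0836]
tool_rot: [0.532, -0.431, -0.502, -0.528]
force: [0.3, -1.1, -0.6]
opening: 0.426
```

```bash
python3 - <<'E' 2>/dev/null
from h import *
p,y,R=tool();print(p,y,R[:,0],R[:,2])
S=cap("scene");D=cap("side");
a=cv2.resize(S["img"][140:250,195:345],None,fx=3.6,fy=3.6,interpolation=cv2.INTER_CUBIC);b=cv2.resize(D["img"][280:430,210:380],None,fx=2.64,fy=2.64,interpolation=cv2.INTER_CUBIC)
h=min(len(a),len(b));im=np.hstack([a[:h,:],b[:h]]);im=im[:, :];im=cv2.resize(im,(800,int(800*h/im.shape[1])));cv2.imwrite("pics/sd1.png",im);print(im.shape)
for n,P in(("bay1",(.538,-.232,.039)),): print(proj(S,P),proj(D,P))
E
```

```text
[ 0.54141755 -0.23210291  0.08364404] 94.48993930980437 [ 0.1251072   0.07104899 -0.98959599] [-0.07813556  0.99504019  0.06156176]
(320, 800, 3)
[[280.5411919  197.73877798]] [[310.29025569 325.65972531]]
```

View pics/sd1.png

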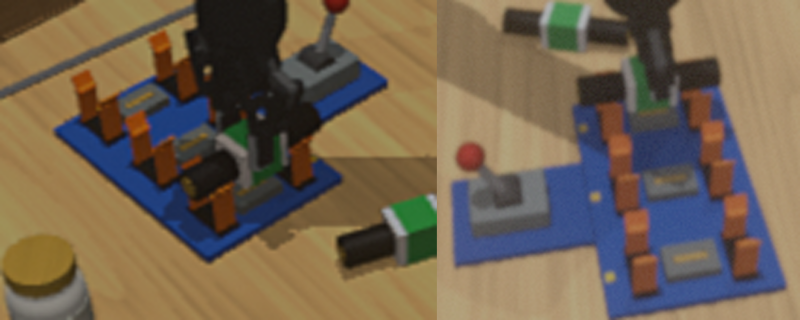

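The stick sits centred above the end bay's clips in both views, block over the pad. Pressing in small steps.

apply_moves(
  motion=[
    {"tx": 0.002, "ty": -0.003, "tz": -0.006, "roll": 0.0},
    {"tx": 0.0, "ty": 0.0, "tz": -0.008, "roll": 0.0},
    {"tx": 0.0, "ty": 0.0, "tz": -0.008, "roll": 0.0},
  ],
)

```text
time_s: 24.45
tool_pos: [0.5466, -0.2347, 0.0716]
tool_rot: [0.534, -0.429, -0.5, -0.53]
force: [-1.9, 4.3, 9.6]
opening: 0.424
```

apply_moves(
  motion=[
    {"tx": -0.003, "ty": 0.0, "tz": -0.008, "roll": 0.0},
    {"tx": -0.001, "ty": 0.0, "tz": -0.006, "roll": 0.0},
  ],
)

```text
time_s: 24.62
tool_pos: [0.5461, -0.2341, 0.0623]
tool_rot: [0.535, -0.427, -0.499, -0.531]
force: [-0.8, 2.7, 0.4]
opening: 0.423
```

apply_moves(
  motion=[
    {"tx": 0.0, "ty": 0.0, "tz": -0.004, "roll": 0.0},
  ],
)

```text
time_s: 24.7
tool_pos: [0.5469, -0.2341, 0.0607]
tool_rot: [0.535, -0.426, -0.499, -0.532]
force: [-23.4, 9.4, 59.8]
opening: 0.424
```

The force jumped right at the expected home height, so the stick is on the pad. Release at once.

apply_moves(
  motion=[
    {"tx": 0.0, "ty": 0.0, "tz": 0.001, "roll": 0.0},
    {"tx": 0.0, "ty": 0.0, "tz": 0.0, "roll": 0.0},
    {"tx": 0.0, "ty": 0.0, "tz": 0.0, "roll": 0.0},
  ],
  grip=-0.4,
)

```text
time_s: 24.95
tool_pos: [0.5474, -0.2353, 0.0618]
tool_rot: [0.535, -0.426, -0.498, -0.532]
force: [0.7, -0.3, -0.9]
opening: 0.703
```

apply_moves(
  motion=[
    {"tx": 0.0, "ty": 0.0, "tz": 0.02, "roll": 0.0},
    {"tx": 0.0, "ty": 0.0, "tz": 0.04, "roll": 0.0},
    {"tx": 0.0, "ty": 0.0, "tz": 0.05, "roll": 0.0},
    {"tx": 0.0, "ty": 0.0, "tz": 0.05, "roll": 0.0},
    {"tx": -0.015, "ty": 0.03, "tz": 0.0, "roll": -0.6},
    {"tx": -0.03, "ty": 0.04, "tz": 0.0, "roll": -0.6},
    {"tx": -0.03, "ty": 0.04, "tz": 0.0, "roll": -0.6},
    {"tx": -0.03, "ty": 0.04, "tz": 0.0, "roll": -0.6},
    {"tx": -0.01, "ty": 0.03, "tz": 0.0, "roll": -0.4},
    {"tx": 0.0, "ty": 0.0, "tz": 0.0, "roll": 0.0},
    {"tx": 0.0, "ty": 0.0, "tz": 0.0, "roll": 0.0},
  ],
)

```text
time_s: 25.87
tool_pos: [0.4606, -0.1055, 0.1841]
tool_rot: [-0.455, 0.512, 0.402, 0.608]
force: [0.4, -0.9, -0.3]
opening: 0.702
```

```bash
python3 - <<'E' 2>/dev/null
from h import *
p,y,R=tool();print(p,y,R[:,0],R[:,2])
c=cap("wrist","w10")
for o in stick(c,"green"): print(o)
S=cap("scene","s10");D=cap("side","d10")
print(tri(S,proj(S,(.538,-.232,.05))[0],D,proj(D,(.538,-.232,.05))[0]))
a=cv2.resize(S["img"][140:250,195:345],(480,352),interpolation=cv2.INTER_CUBIC)
b=cv2.resize(D["img"][290:410,220:329],(320,352),interpolation=cv2.INTER_CUBIC);cv2.imwrite("pics/sd2.png",np.hstack([a,b]))
E
```

```text
[ 0.46058091 -0.10552227  0.18409967] 75.12104328115609 [ 0.15425116  0.0223458  -0.98777895] [0.25628634 0.96462049 0.06184348]
(array([ 0.4607, -0.0971,  0.031 ]), array([ 0.462 , -0.0975]), np.float64(-15.1), np.float64(0.144))
(array([ 0.5515, -0.2434,  0.031 ]), array([ 0.5532, -0.2509]), np.float64(0.2), np.float64(0.15))
(array([ 0.8222, -0.0198,  0.031 ]), array([ 0.7931, -0.0148]), np.float64(80.6), np.float64(0.146))
(array([ 0.538, -0.232,  0.05 ]), np.float64(2.7194799110210365e-16))
```

View pics/sd2.png

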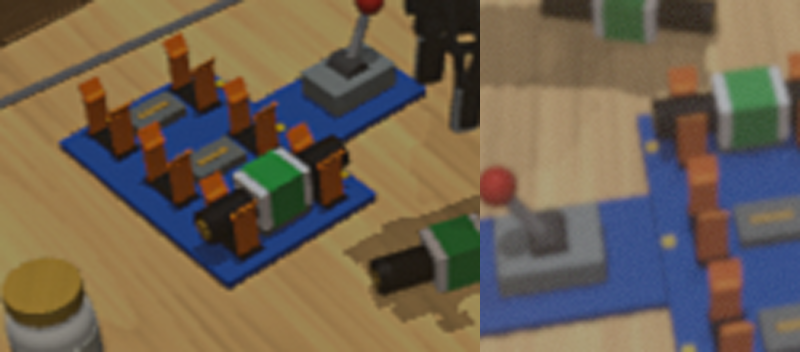

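The stick is home between the clips: barrels below the clip tops, block on the pad. Now the last green stick.

apply_moves(
  motion=[
    {"tx": 0.0, "ty": 0.005, "tz": -0.02, "roll": 0.0},
    {"tx": 0.0, "ty": 0.0, "tz": -0.035, "roll": 0.0},
    {"tx": 0.0, "ty": 0.0, "tz": -0.04, "roll": 0.0},
    {"tx": 0.0, "ty": 0.0, "tz": -0.03, "roll": 0.0},
    {"tx": 0.0, "ty": 0.0, "tz": -0.015, "roll": 0.0},
    {"tx": 0.0, "ty": 0.0, "tz": 0.0, "roll": 0.0},
  ],
)

```text
time_s: 26.52
tool_pos: [0.4648, -0.112, 0.0763]
tool_rot: [-0.456, 0.514, 0.396, 0.609]
force: [0.2, -0.4, -0.3]
opening: 0.699
```

```bash
python3 - <<'E' 2>/dev/null
from h import *
p,y,R=tool();print(p,y,R[:,0],R[:,2])
c=cap("wrist","w11")
for o in stick(c,"green",near=[.46,-.097]): print(o)
E
```

```text
[ 0.46481772 -0.11204206  0.07630729] 74.53166711099814 [ 0.15810739  0.01331313 -0.98733217] [0.26629291 0.96228617 0.05561849]
(array([ 0.4622, -0.097 ,  0.031 ]), array([ 0.4644, -0.0981]), np.float64(-15.2), np.float64(0.147))
```

apply_moves(
  motion=[
    {"tx": -0.002, "ty": 0.01, "tz": 0.0, "roll": 0.0},
    {"tx": -0.002, "ty": 0.008, "tz": 0.0, "roll": 0.0},
    {"tx": 0.0, "ty": 0.0, "tz": 0.0, "roll": 0.0},
    {"tx": 0.0, "ty": 0.0, "tz": 0.0, "roll": 0.0},
  ],
)

```text
time_s: 26.9
tool_pos: [0.4644, -0.1015, 0.0798]
tool_rot: [-0.456, 0.515, 0.393, 0.61]
force: [0.4, 0.7, -0.1]
opening: 0.701
```

apply_moves(
  motion=[
    {"tx": -0.003, "ty": 0.007, "tz": -0.012, "roll": 0.0},
    {"tx": -0.003, "ty": 0.003, "tz": -0.018, "roll": 0.0},
    {"tx": 0.0, "ty": 0.0, "tz": -0.018, "roll": 0.0},
    {"tx": 0.0, "ty": 0.0, "tz": -0.01, "roll": 0.0},
    {"tx": 0.0, "ty": 0.0, "tz": 0.0, "roll": 0.0},
  ],
)

```text
time_s: 27.32
tool_pos: [0.462, -0.0933, 0.0363]
tool_rot: [-0.457, 0.512, 0.392, 0.612]
force: [0.5, -0.1, -0.1]
opening: 0.696
```

apply_moves(
  motion=[
    {"tx": 0.0, "ty": 0.0, "tz": 0.0, "roll": 0.0},
    {"tx": 0.0, "ty": 0.0, "tz": 0.0, "roll": 0.0},
    {"tx": 0.0, "ty": 0.0, "tz": 0.0, "roll": 0.0},
    {"tx": 0.0, "ty": 0.0, "tz": 0.0, "roll": 0.0},
  ],
  grip=1,
  newtons=100,
)

```text
time_s: 27.65
tool_pos: [0.4622, -0.0938, 0.0376]
tool_rot: [-0.457, 0.513, 0.392, 0.612]
force: [0.7, 1.0, -2.0]
opening: 0.428
```

```bash
python3 - <<'E' 2>/dev/null
from h import *
p,y,R=tool();print(p,y,R[:,0],R[:,2])
E
```

```text
[ 0.46216805 -0.09379164  0.03760361] 74.29360082687585 [ 0.16760426  0.01135287 -0.98578899] [0.27026754 0.96109533 0.05701948]
```

apply_moves(
  motion=[
    {"tx": 0.0, "ty": 0.0, "tz": 0.03, "roll": 0.0},
    {"tx": 0.0, "ty": 0.0, "tz": 0.05, "roll": 0.0},
    {"tx": 0.0, "ty": 0.0, "tz": 0.05, "roll": 0.0},
    {"tx": 0.0, "ty": 0.0, "tz": 0.03, "roll": 0.0},
    {"tx": 0.015, "ty": -0.05, "tz": 0.0, "roll": 0.36},
    {"tx": 0.015, "ty": -0.05, "tz": 0.0, "roll": 0.36},
    {"tx": 0.015, "ty": -0.05, "tz": 0.0, "roll": 0.36},
    {"tx": 0.015, "ty": -0.05, "tz": 0.0, "roll": 0.36},
    {"tx": 0.015, "ty": -0.05, "tz": 0.0, "roll": 0.36},
    {"tx": 0.015, "ty": -0.05, "tz": 0.0, "roll": 0.36},
    {"tx": 0.015, "ty": -0.05, "tz": 0.0, "roll": 0.36},
    {"tx": 0.012, "ty": -0.045, "tz": 0.0, "roll": 0.36},
    {"tx": 0.0, "ty": 0.0, "tz": 0.0, "roll": 0.0},
    {"tx": 0.0, "ty": 0.0, "tz": 0.0, "roll": 0.0},
  ],
)

```text
time_s: 28.82
tool_pos: [0.551, -0.3989, 0.1686]
tool_rot: [0.544, -0.419, -0.493, -0.534]
force: [-0.3, 0.1, -1.6]
opening: 0.423
```

```bash
python3 - <<'E' 2>/dev/null
from h import *
p,y,R=tool();print(p,y,R[:,0],R[:,2])
E
```

```text
[ 0.55104625 -0.3989115   0.16862015] 95.06403450175141 [ 0.16249172  0.07062473 -0.98417914] [-0.08812647  0.99448773  0.05681446]
```

apply_moves(
  motion=[
    {"tx": 0.0, "ty": -0.008, "tz": -0.01, "roll": -0.1},
    {"tx": 0.0, "ty": -0.004, "tz": -0.03, "roll": 0.0},
    {"tx": 0.0, "ty": -0.002, "tz": -0.03, "roll": 0.0},
    {"tx": 0.0, "ty": 0.0, "tz": -0.02, "roll": 0.0},
    {"tx": 0.0, "ty": 0.0, "tz": 0.0, "roll": 0.0},
  ],
)

```text
time_s: 29.23
tool_pos: [0.5516, -0.4072, 0.0995]
tool_rot: [0.542, -0.422, -0.488, -0.538]
force: [0.8, 0.8, -0.4]
opening: 0.428
```

apply_moves(
  motion=[
    {"tx": -0.002, "ty": 0.004, "tz": -0.004, "roll": 0.0},
    {"tx": 0.0, "ty": 0.002, "tz": -0.012, "roll": 0.0},
    {"tx": 0.0, "ty": 0.0, "tz": -0.008, "roll": 0.0},
    {"tx": 0.0, "ty": 0.0, "tz": 0.0, "roll": 0.0},
  ],
)

```text
time_s: 29.57
tool_pos: [0.5513, -0.3992, 0.0823]
tool_rot: [0.543, -0.421, -0.488, -0.538]
force: [0.1, 0.4, -1.6]
opening: 0.424
```

```bash
python3 - <<'E' 2>/dev/null
from h import *
p,y,R=tool();print(p,y,R[:,0],R[:,2])
S=cap("scene");D=cap("side")
a=cv2.resize(S["img"][140:250,195:345],(480,352),interpolation=cv2.INTER_CUBIC)
b=cv2.resize(D["img"][320:440,271:380],(320,352),interpolation=cv2.INTER_CUBIC);cv2.imwrite("pics/sd3.png",np.hstack([a,b]))
E
```

```text
[ 0.55134225 -0.39918899  0.08232739] 94.41480798787656 [ 0.16835362  0.06889741 -0.98331592] [-0.07685336  0.99543523  0.0565885 ]
```

View pics/sd3.png

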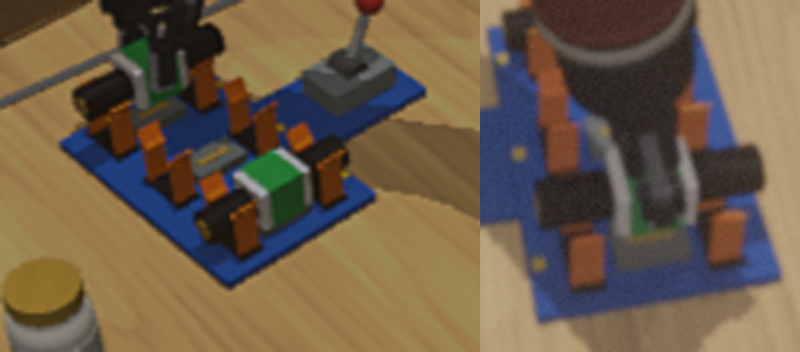

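The stick is over the far bay, block above the pad. It needs about 4 mm more in -y, then press.

apply_moves(
  motion=[
    {"tx": -0.001, "ty": -0.006, "tz": 0.0, "roll": 0.0},
    {"tx": -0.001, "ty": -0.002, "tz": -0.006, "roll": 0.0},
    {"tx": -0.001, "ty": 0.0, "tz": -0.008, "roll": 0.0},
  ],
)

```text
time_s: 29.92
tool_pos: [0.5519, -0.4067, 0.0763]
tool_rot: [0.545, -0.42, -0.487, -0.539]
force: [-1.9, 8.3, 15.6]
opening: 0.432
```

apply_moves(
  motion=[
    {"tx": -0.001, "ty": 0.003, "tz": -0.006, "roll": 0.0},
    {"tx": -0.002, "ty": 0.001, "tz": -0.008, "roll": 0.0},
  ],
)

```text
time_s: 30.08
tool_pos: [0.5526, -0.4042, 0.0694]
tool_rot: [0.547, -0.418, -0.485, -0.54]
force: [-0.6, 2.4, 13.4]
opening: 0.426
```

apply_moves(
  motion=[
    {"tx": -0.003, "ty": 0.0, "tz": -0.008, "roll": 0.0},
    {"tx": -0.001, "ty": 0.0, "tz": -0.003, "roll": 0.0},
  ],
)

```text
time_s: 30.25
tool_pos: [0.5522, -0.4045, 0.0638]
tool_rot: [0.549, -0.416, -0.483, -0.541]
force: [-3.3, 3.7, 5.9]
opening: 0.423
```

apply_moves(
  motion=[
    {"tx": -0.001, "ty": 0.0, "tz": -0.003, "roll": 0.0},
  ],
)

```text
time_s: 30.33
tool_pos: [0.5522, -0.4045, 0.0624]
tool_rot: [0.549, -0.415, -0.483, -0.542]
force: [-0.0, 2.7, 4.7]
opening: 0.425
```

apply_moves(
  motion=[
    {"tx": 0.0, "ty": 0.0, "tz": -0.002, "roll": 0.0},
  ],
)

```text
time_s: 30.42
tool_pos: [0.5525, -0.4043, 0.0613]
tool_rot: [0.549, -0.415, -0.482, -0.542]
force: [-1.0, 3.0, 0.4]
opening: 0.424
```

apply_moves(
  motion=[
    {"tx": 0.0, "ty": 0.0, "tz": -0.002, "roll": 0.0},
  ],
)

```text
time_s: 30.5
tool_pos: [0.5526, -0.4041, 0.0598]
tool_rot: [0.549, -0.415, -0.483, -0.542]
force: [-1.0, 3.2, -0.1]
opening: 0.428
```

apply_moves(
  motion=[
    {"tx": 0.0, "ty": 0.0, "tz": 0.0, "roll": 0.0},
    {"tx": 0.0, "ty": 0.0, "tz": 0.0, "roll": 0.0},
    {"tx": 0.0, "ty": 0.0, "tz": 0.0, "roll": 0.0},
  ],
  grip=-0.4,
)

```text
time_s: 30.75
tool_pos: [0.552, -0.4053, 0.059]
tool_rot: [0.549, -0.415, -0.482, -0.542]
force: [-0.1, -0.3, -0.4]
opening: 0.7
```

apply_moves(
  motion=[
    {"tx": 0.0, "ty": 0.0, "tz": 0.02, "roll": 0.0},
    {"tx": 0.0, "ty": 0.0, "tz": 0.04, "roll": 0.0},
    {"tx": 0.0, "ty": 0.0, "tz": 0.05, "roll": 0.0},
    {"tx": 0.0, "ty": 0.0, "tz": 0.05, "roll": 0.0},
    {"tx": 0.0, "ty": 0.04, "tz": 0.0, "roll": 0.0},
    {"tx": 0.0, "ty": 0.04, "tz": 0.0, "roll": 0.0},
    {"tx": 0.0, "ty": 0.02, "tz": 0.0, "roll": 0.0},
    {"tx": 0.0, "ty": 0.0, "tz": 0.0, "roll": 0.0},
  ],
)

```text
time_s: 31.42
tool_pos: [0.5485, -0.3337, 0.1927]
tool_rot: [0.549, -0.419, -0.478, -0.543]
force: [0.2, 0.6, 0.4]
opening: 0.701
```

```bash
python3 - <<'E' 2>/dev/null
from h import *
p,y,R=tool();print(p,y,R[:,0],R[:,2])
W=cap("wrist","w12");S=cap("scene","s12");D=cap("side","d12")
b=cv2.resize(S["img"][140:250,195:345],(480,352),interpolation=cv2.INTER_CUBIC)
a=cv2.resize(W["img"][20:300,80:480],(503,352));cv2.imwrite("pics/sd4.png",cv2.resize(np.hstack([a,b]),(800,286)))
for o in stick(W,"green",z=.039): print(o)
for b in blobs(mask(S["img"],"red"),20)+blobs(mask(S["img"],"green"),60): print(b)
E
```

```text
[ 0.54851303 -0.33368048  0.19267279] 93.98371774792474 [ 0.19259868  0.05835173 -0.97954113] [-0.06940034  0.99654071  0.04571882]
(array([ 0.5408, -0.2363,  0.051 ]), array([ 0.5431, -0.2313]), np.float64(4.5), np.float64(0.144))
(array([ 0.5526, -0.4012,  0.051 ]), array([ 0.555, -0.403]), np.float64(3.8), np.float64(0.146))
(array([ 0.7593, -0.0501,  0.051 ]), array([nan, nan]), np.float64(nan), np.float64(nan))
(array([310. , 139.3]), 45, [307, 136, 7, 8])
(array([105.4, 192.1]), 51, [100, 180, 11, 24])
(array([408.6, 327.9]), 235, [397, 319, 24, 20])
(array([294. , 354.5]), 385, [280, 337, 32, 30])
(array([432.8, 349.3]), 258, [421, 339, 25, 21])
(array([458.4, 370. ]), 288, [446, 359, 26, 23])
(array([587.1,  25.8]), 2317, [530, 0, 110, 52])
(array([19.6, 96. ]), 4627, [0, 2, 60, 153])
(array([272.2,  20.4]), 115, [270, 3, 6, 35])
(array([ 77.8, 158.4]), 200, [70, 150, 16, 17])
(array([243.3, 167.1]), 190, [233, 158, 18, 20])
(array([281.6, 197. ]), 226, [270, 187, 20, 23])
(array([233.8, 283.6]), 1286, [215, 262, 35, 47])
(array([493.2, 467.3]), 60, [485, 453, 17, 27])
```

View pics/sd4.png

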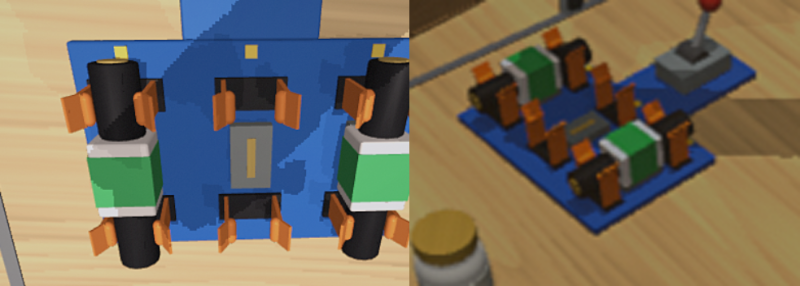

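Both green sticks are seated in the clips, with the middle bay empty. Three red tags show in the tray in the scene view at (409,328), (433,349) and (458,370). I'll check heights and the tray numerically while moving behind the lever.

apply_moves(
  motion=[
    {"tx": -0.03, "ty": 0.0, "tz": 0.005, "roll": 0.0},
    {"tx": -0.05, "ty": 0.0, "tz": 0.0, "roll": 0.0},
    {"tx": -0.05, "ty": 0.0, "tz": 0.0, "roll": 0.0},
    {"tx": -0.05, "ty": 0.0, "tz": 0.0, "roll": 0.0},
    {"tx": -0.05, "ty": 0.0, "tz": 0.0, "roll": 0.0},
    {"tx": -0.05, "ty": 0.0, "tz": 0.0, "roll": 0.0},
    {"tx": -0.025, "ty": 0.0, "tz": 0.0, "roll": 0.0},
    {"tx": 0.0, "ty": 0.0, "tz": 0.0, "roll": 0.0},
    {"tx": 0.0, "ty": 0.0, "tz": 0.0, "roll": 0.0},
  ],
  grip=1,
  newtons=30,
)

```text
time_s: 32.32
tool_pos: [0.3041, -0.3473, 0.1935]
tool_rot: [-0.545, 0.427, 0.473, 0.545]
force: [0.5, -1.0, 0.0]
opening: -0.002
```

```bash
python3 - <<'E' 2>/dev/null
from h import *
p,y,R=tool();print(p,y,R[:,0],R[:,2])
W=cap("wrist","w13");S=cap("scene","s13");D=cap("side","d13")
cv2.imwrite("pics/chk.png",np.hstack([cv2.resize(S["img"][120:400,200:520],(400,350)),cv2.resize(D["img"][160:440,190:510],(400,350))]))
print([tri(S,a,D,b)[0].round(3) for a,b in (((310,139.3),(226,353)),)])
E
```

```text
[ 0.30412679 -0.34733415  0.19345504] 92.80350469439082 [ 0.18809383  0.04978505 -0.98088845] [-0.04886917  0.99795178  0.04128002]
[array([ 0.368, -0.33 ,  0.09 ])]
```

View pics/chk.png

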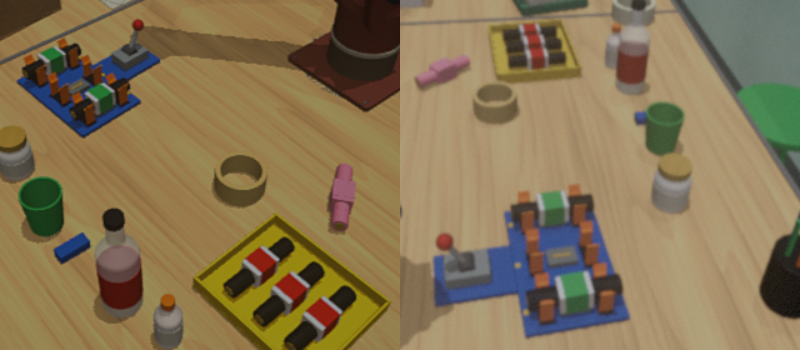

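All five sticks are sorted: three red flat in the tray, two green in the bays, bystanders in place. The lever ball measures (0.368,-0.330,0.090), still off. Now go down behind it.

apply_moves(
  motion=[
    {"tx": 0.0, "ty": 0.012, "tz": -0.01, "roll": 0.0},
    {"tx": 0.0, "ty": 0.008, "tz": -0.03, "roll": 0.0},
    {"tx": 0.0, "ty": 0.0, "tz": -0.04, "roll": 0.0},
    {"tx": 0.0, "ty": 0.0, "tz": -0.025, "roll": 0.0},
    {"tx": 0.0, "ty": 0.0, "tz": -0.01, "roll": 0.0},
    {"tx": 0.0, "ty": 0.0, "tz": 0.0, "roll": 0.0},
  ],
)

```text
time_s: 32.97
tool_pos: [0.3107, -0.3281, 0.1022]
tool_rot: [0.547, -0.426, -0.476, -0.541]
force: [-0.6, 0.3, 0.3]
opening: -0.001
```

```bash
python3 - <<'E' 2>/dev/null
from h import *
S=dict(np.load("scene0.npz"));D=dict(np.load("side0.npz"))
p,y,R=tool();print(p,y,R[:,0],p+.025*R[:,0])
print(tri(S,(278.4,197.6),D,(311.6,326.4)),tri(S,(241.6,168),D,(329.2,394.4)),proj(S,(.5505,-.402,.045)),proj(D,(.5505,-.402,.045)))
E
```

```text
[ 0.310746   -0.32806326  0.10223659] 93.37994478507235 [ 0.18418512  0.04864788 -0.98168693] [ 0.31535063 -0.32684706  0.07769442]
(array([ 0.54128626, -0.23534681,  0.03947952]), np.float64(0.0018695736200829585)) (array([ 0.55127632, -0.40301766,  0.03803214]), np.float64(0.001886250221062323)) [[241.35668753 166.14402395]] [[328.3255628  391.48519463]]
```

Both sticks triangulate to 38–39 mm above the table, so they are home. Push the lever over.

apply_moves(
  motion=[
    {"tx": 0.015, "ty": -0.001, "tz": 0.0, "roll": 0.0},
    {"tx": 0.02, "ty": 0.0, "tz": 0.0, "roll": 0.0},
    {"tx": 0.02, "ty": 0.0, "tz": 0.0, "roll": 0.0},
    {"tx": 0.02, "ty": 0.001, "tz": 0.0, "roll": 0.0},
    {"tx": 0.015, "ty": 0.001, "tz": 0.0, "roll": 0.0},
    {"tx": 0.01, "ty": 0.0, "tz": 0.0, "roll": 0.0},
  ],
)

```text
time_s: 33.47
tool_pos: [0.3959, -0.3266, 0.1049]
tool_rot: [0.548, -0.425, -0.475, -0.541]
force: [-2.0, 0.5, -1.0]
opening: -0.0
```

apply_moves(
  motion=[
    {"tx": 0.006, "ty": 0.0, "tz": 0.0, "roll": 0.0},
    {"tx": 0.004, "ty": 0.0, "tz": 0.0, "roll": 0.0},
  ],
)

```text
time_s: 33.63
tool_pos: [0.4015, -0.3267, 0.1037]
tool_rot: [0.546, -0.427, -0.478, -0.539]
force: [-28.0, -0.9, 13.6]
opening: 0.001
```

The lever is at its stop. Back off and check.

apply_moves(
  motion=[
    {"tx": -0.02, "ty": 0.0, "tz": 0.0, "roll": 0.0},
    {"tx": -0.04, "ty": 0.0, "tz": 0.0, "roll": 0.0},
    {"tx": -0.03, "ty": 0.0, "tz": 0.02, "roll": 0.0},
    {"tx": 0.0, "ty": 0.0, "tz": 0.05, "roll": 0.0},
    {"tx": 0.0, "ty": 0.0, "tz": 0.05, "roll": 0.0},
    {"tx": 0.0, "ty": 0.0, "tz": 0.04, "roll": 0.0},
    {"tx": 0.0, "ty": 0.0, "tz": 0.0, "roll": 0.0},
    {"tx": 0.0, "ty": 0.0, "tz": 0.0, "roll": 0.0},
  ],
)

```text
time_s: 34.3
tool_pos: [0.3274, -0.3272, 0.2281]
tool_rot: [0.545, -0.428, -0.477, -0.54]
force: [0.4, 0.6, -0.4]
opening: 0.001
```

```bash
python3 - <<'E' 2>/dev/null
from h import *
p,y,R=tool();print(p)
S=cap("scene","s14");D=cap("side","d14")
cv2.imwrite("pics/chk2.png",np.hstack([cv2.resize(S["img"][120:400,200:520],(400,350)),cv2.resize(D["img"][160:440,190:510],(400,350))]))
print(proj(S,[(.426,-.326,.089),(.364,-.331,.089)]),proj(D,[(.426,-.326,.089),(.364,-.331,.089)]))
for b in blobs(mask(S["img"],"red"),20)[:3]: print(b)
E
```

```text
[ 0.32743297 -0.32724379  0.22813073]
[[293.43346699 148.38728801]
 [310.73013216 138.93603437]] [[257.1965127  348.94703159]
 [223.54001029 354.00878742]]
(array([293.5, 148.7]), 50, [290, 145, 8, 8])
(array([105.2, 192. ]), 45, [100, 180, 11, 24])
(array([408.6, 327.9]), 235, [397, 319, 24, 19])
```

View pics/chk2.png

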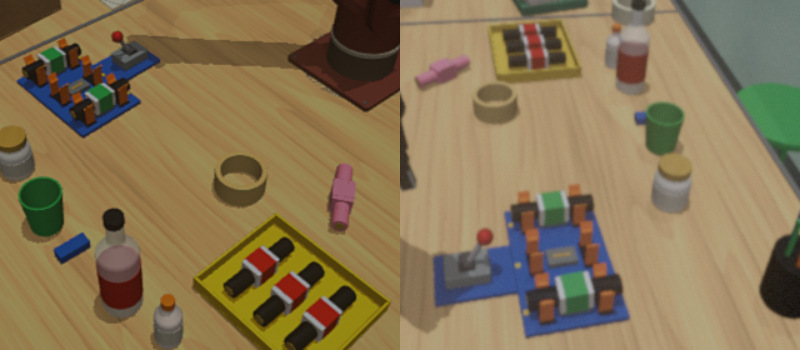

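The ball is at (293.5,148.7) in the scene view, against (293.4,148.4) predicted for fully on. Everything is sorted and the robot is clear.

```bash
python3 -c "
from rig import arm
print(arm.hand_in())"
```

```text
the job is handed in; nothing more can be done
None
```

The job is done and handed in at about 34 s of the 210 s allowed.

- **Red sticks:** there were two loose ones plus red3, which I pulled from the middle bay. The last pictures show all three lying flat in the yellow tray.
- **Green sticks:** only two were on the desk, and both were pressed into the outer bays, leaving the middle bay empty. Measured from two views, their centres stand 39 and 38 mm above the table, against 39 mm when fully home.
- **Lever:** it was pushed over last, until it met its stop at about 28 N. The ball then appeared within 0.3 pixel of where "fully on" should put it in the scene view.
- **Other things on the desk:** the tape, bottle, cup, glue, eraser, jar and pink look-alike appear unmoved in the pictures, which I compared only by eye.

Two things were less clean. The tool slowly tilted to about 11° during the run, which I allowed for. Seating the first green stick gave a brief 60 N peak as it reached the pad, under the 80 N limit, and I released at once. I saw no knocked stick or slackened grip, and the arm was clear of everything at hand-in.

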